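Set out the operator's desk

ROBOT

A 6-joint arm with a two-finger parallel gripper is mounted at the origin on the work surface. World frame = base frame: x ahead of the robot, y to its left, z up, the work surface at z = 0. Lengths are in m, angles in rad, forces in N, time in s.
With the tool pointing down it reaches from about 0.375 to 0.975 m from the base axis. Payload 3.8 kg.
Tool frame: the origin (TCP) lies on the centre line of the jaws, within the pads' length; the fingertips stand 14 mm ahead of it and the grasp point (between the pads) lies 5 mm behind it; x points along the fingers, y is the direction in which the jaws open and shut, and the axes are right-handed (so a half turn about x gives the same grasp; the last joint's range is limited). The gripper opens to 85 mm and grips with 20 to 120 N. Pads are 22 mm wide; open, the fingers measure 114 mm over their backs; the gripper's body (76 mm by 85 mm) begins 54 mm behind the grasp point. The pads swing forward as they close: fully open they stand 13 mm farther back than shut.
Start: joints at [1.308, 0.264, 1.604, -0, 1.274, -0.037], TCP at [0.151, 0.658, 0.245] pointing down, gripper open.
Joint ranges: [-2.63, 2.63], [-0.94, 2.18], [0.31, 2.57], [-1.31, 4.45], [0, 2.66], [-2.55, 2.55]. Speed limits (rad/s): [2.57, 2.57, 3.14, 3.14, 3.14, 3.14].

INTERFACE

Orientations are given as a rotation vector (axis times angle).
In Python, from workcell import bot gives the robot as it stands.
- The arm moves only by the shell command python3 -m creep 'ROWS' [FORCE]. ROWS is JSON, a list of rows, each an object with "grip": the finger opening in cm, from 0 to 8.54; "dp": the shift along the tool's x, y, z in cm, a list of three; "rotation": the turn, a rotation vector about the tool's x, y, z in rad, a list of three. A call has 1 to 5 rows; each row is the pose to reach, as a shift and turn from the pose commanded when the call began, along the tool's axes at that moment; what a row does not reach only later rows make up. A row lasts 1/12 s, in which the tool goes at most 41.7 mm and 7.16 degrees, less where a joint would pass 70% of its speed; a pose out of reach is approached as far as the arm can. A call with a gripper value outside its range is refused whole. The fingers move at their own pace and stop on an object; FORCE is the grip in N (left out, the last holds). Time passes only in rows, so rows that repeat a pose let the fingers close. It gives the time, the measured TCP pose, the force and the opening at its end, in the units of the state.
- bot.read_state(): the state, without advancing time (a new reading comes with each control period).
- bot.read_camera(name): name is "scene" or "top" or "wrist"; returns (picture, depth): 480x640x3 uint8, red, green, blue; 480x640 float32, m along the optical axis (not along the pixel's ray), 0 where there is no reading.
- bot.get_calibration(name): a dict with "fx", "fy", "cx", "cy" (pixels), "dist" ([k1, k2, p1, p2, k3] as OpenCV has them; the pictures are not rectified), "rvec" (rotation vector, rad) and "tvec" (3), from world to camera coordinates, as OpenCV has them. Camera axes: x right, y down, z forward; pixel columns grow to the right and rows downward; lengths in m; the calibration is good to about 2 mm. A picture is of the moment at which its call begins: read the wrist's pose just before it. get_calibration takes no time and is no camera call; for the wrist camera it gives the pose at the moment of the call.
- bot.finish_job(): hands the job in, once; it reports no verdict.
The state is a dict: "time": time; "q": joint angles; "joint_vel": joint speeds; "joint_torque": joint torques, N m; "tool_pos": TCP position; "tcp_rot": TCP orientation; "wrist_force": force on the tool from outside, world axes, zero at the start; "torque": the same for the moment, N m; "width": opening from 0.0 (shut) to 1.0 (fully open).
Only numpy, scipy, OpenCV 4.12 (cv2) and the standard library are available. Lean on these libraries where they do the work, as an engineer would, in place of code of your own. Each camera call takes 0.05 s, during which the arm holds its last target.

TASK

Set out the operator's desk: put the mouse in the middle of the blue mat, lying along the mat's long side, and the round control puck in the middle of the round grey dock. Lay the silver hub on the desk behind the keyboard (the side away from its space bar), parallel to it and centred on it with a gap of about 4 cm, lay the orange receiver on top of the hub, centred and lengthwise along it, and stand the yellow emergency-stop box in line with the hub, about 3 cm beyond that end of the hub which is on the blue mat's side. Leave the mug and the joystick where they are, and leave everything upright, released and at rest.

Things in the scene. Friction and masses are not known exactly. Their poses are not given: they have to be found in the camera images.
- keyboard: Fixed compact black keyboard, 90 mm (x) by 230 mm (y), 16 mm high. Origin: centre of its underside. +x points to its rear (away from the space bar and the robot), +y to its left seen from the robot.
- mat: Fixed blue rectangular mouse mat, 160 mm (x, long side) by 120 mm (y), 3 mm thick, to the left or right of the keyboard. Origin: centre of its underside; +x away from the robot.
- dock: Fixed round grey dock with a black rim, 112 mm across (grey part 104 mm), flat top 4 mm above the desk, on the other side of the keyboard from the mat. Origin: centre of its underside.
- mouse_mid (a point): Loose black computer mouse with a grey scroll wheel, 96 mm long (x, +x to the buttons, about away from the robot at the start) and 58 mm wide (y), 34 mm high; upright sides of full width up to 18 mm. Point: its centre, 17 mm above its underside. About 0.1 kg, lies on the desk.
- puck_mid (a point): Loose round control puck: dark base 72 mm across and 16 mm high, on it an upright silver cap 54 mm across reaching to 52 mm, with a black disc on top (54 mm high in all). Point: on its axis, 27 mm above its underside. About 0.2 kg, stands on the desk.
- hub_mid (a point): Loose silver hub box with a black top and blue ports, 36 mm (x) by 100 mm (y, long), 24 mm high, flat top. Point: its centre, 12 mm above its underside. About 0.13 kg, lies on the desk.
- receiver_mid (a point): Loose orange receiver box with a white patch on top, 30 mm (x) by 46 mm (y, long), 24 mm high. Point: its centre, 12 mm above its underside. About 0.05 kg, lies on the desk.
- estop_mid (a point): Loose yellow emergency-stop box, 54 by 54 mm and 38 mm high, with a red mushroom button (36 mm across, up to 60 mm above the desk) on top that does not move. Point: on its axis, 30 mm above its underside. About 0.18 kg, stands on the desk.
- mug_mid (a point): Loose white mug, 76 mm across, 90 mm high, a bystander at the left. Point: on its axis, 45 mm above its underside.
- joystick_mid (a point): Loose black joystick with a grey stick, base 130 mm across, 155 mm high, a bystander at the right. Point: on its axis, 80 mm above its underside.
Mind the look-alikes: they are no part of the job. Of the things that look like the part that bears estop_mid, take the one that is farthest from the robot's base at the start. What is shaped like the part that bears hub_mid but pink is not meant.

How it is judged:
By the outcome, as a careful person would: the job done as asked, in the order asked, and still so for the second after the job is handed in, with the robot touching nothing.
It also fails if it takes over 125 s, if anything falls off the work surface, if the arm or the gripper's body presses on something with over 40 N, if the wrist force passes 120 N, or if a joint passes its speed limit or range.

## Working session

There is one attempt and no reset: what is moved stays moved. The work goes in short steps, Python scripts to look and compute and a shell command to move; the robot and the scene stay as the last step left them, time stands still between calls to the robot, and variables do not carry over. Pictures are saved under pics/ and viewed, and the job is handed in when it is done.

```bash
ls; mkdir -p pics
cat > h.py <<'E'
import numpy as np, cv2, json
from workcell import bot
def snap(n,f):
    im,d=bot.read_camera(n); cv2.imwrite('pics/'+f+'.png',im[:,:,::-1]); np.savez(''+f+'.npz',im=im,d=d,c=np.array(json.dumps({k:np.asarray(v).tolist() for k,v in bot.get_calibration(n).items()}))); return im,d
def load(f):
    z=np.load(''+f+'.npz'); return z['im'],z['d'],json.loads(str(z['c']))
def ray(c,uv,z):
    K=np.array([[c['fx'],0,c['cx']],[0,c['fy'],c['cy']],[0,0,1]])
    p=cv2.undistortPoints(np.array(uv,float).reshape(-1,1,2),K,np.array(c['dist'])).reshape(-1,2)
    R=cv2.Rodrigues(np.array(c['rvec']))[0];t=np.array(c['tvec']).ravel()
    o=-R.T@t; d=np.c_[p,np.ones(len(p))]@R
    return o+d*((z-o[2])/d[:,2])[:,None]
def proj(c,P):
    K=np.array([[c['fx'],0,c['cx']],[0,c['fy'],c['cy']],[0,0,1]])
    return cv2.projectPoints(np.array(P,float).reshape(-1,1,3),np.array(c['rvec']),np.array(c['tvec']),K,np.array(c['dist']))[0].reshape(-1,2)
E
python3 - <<'E'
from h import *
print(bot.read_state())
snap('scene','s0');snap('top','t0')
for n in('scene','top'):
    c=bot.get_calibration(n);print(c); R=cv2.Rodrigues(np.array(c['rvec']))[0];print(-R.T@np.array(c['tvec']).ravel())
E
```

```text
pics
{'time': 0.0, 'q': array([ 1.30810377e+00,  2.64772297e-01,  1.60540715e+00, -6.49484677e-06,
        1.27371651e+00, -3.69041285e-02]), 'joint_vel': array([ 1.00343531e-03, -7.91865179e-04,  3.92118722e-04,  1.44590933e-03,
       -4.00438445e-04,  9.84836110e-05]), 'joint_torque': array([ 1.22484085e-03, -5.15127432e+01, -3.67310500e+01,  1.90990763e-04,
        1.29301954e-02,  8.63903381e-06]), 'tool_pos': array([0.15093444, 0.65716786, 0.24393121]), 'tcp_rot': array([ 0.17547974,  1.56385481, -0.17906511]), 'wrist_force': array([ 0.79992297, -0.06079129,  0.35515403]), 'torque': array([-0.02286334, -0.01475779,  0.02209042]), 'width': 1.0052821275734327}
{'fx': 451.27840264453687, 'fy': 451.27840264453687, 'cx': 314.8797251450166, 'cy': 236.64937468888928, 'dist': array([0.01479382, 0.        , 0.        , 0.        , 0.        ]), 'rvec': array([ 1.15951438,  2.31023182, -1.01410374]), 'tvec': array([ 0.31933654, -0.23479838,  1.60205589])}
[1.26601981 0.54165276 0.90966768]
{'fx': 508.47010426805946, 'fy': 508.47010426805946, 'cx': 309.938512086614, 'cy': 233.40533530187824, 'dist': array([-0.0851796,  0.       ,  0.       ,  0.       ,  0.       ]), 'rvec': array([ 2.16421047, -2.13073165,  0.13346762]), 'tvec': array([-0.00361408,  0.55015995,  1.66118529])}
[ 0.32357602 -0.01339466  1.71969321]
```

View pics/s0.png

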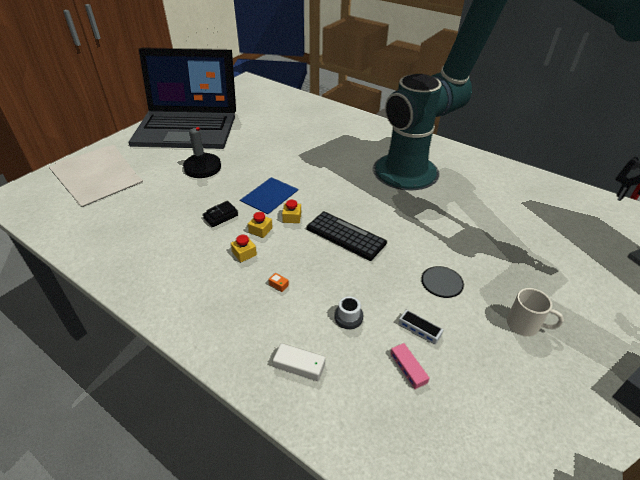

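View pics/t0.png

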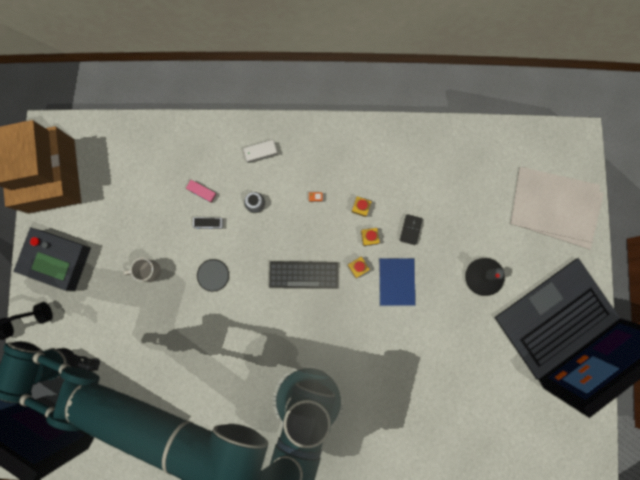

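```bash
cat > m.py <<'E'
from h import *
import sys
f=sys.argv[1]
im,d,c=load(f)
hsv=cv2.cvtColor(im,cv2.COLOR_RGB2HSV)
H,S,V=[hsv[...,i].astype(int) for i in range(3)]
def blobs(name,m,z,amin=25,amax=4000):
    n,l,st,ce=cv2.connectedComponentsWithStats(m.astype(np.uint8))
    for i in range(1,n):
        if amin<st[i,4]<amax:
            pts=cv2.findContours((l==i).astype(np.uint8),cv2.RETR_EXTERNAL,cv2.CHAIN_APPROX_NONE)[0][0].reshape(-1,2)
            P=ray(c,pts,z)[:,:2].astype(np.float32)
            if abs(P[:,1]).max()>.75 or P[:,0].max()>1.2: continue
            r=cv2.minAreaRect(P)
            print(name,st[i,:5],ce[i].round(1),'world',ray(c,[ce[i]],z)[0].round(4),'rect c',np.round(r[0],4),'sz',np.round(r[1],3),'ang',round(r[2],1))
blobs('yellow',(H>15)&(H<32)&(S>140)&(V>90),.038)
blobs('red',((H<6)|(H>174))&(S>150)&(V>80),.058)
blobs('orange',(H>=6)&(H<15)&(S>150)&(V>90),.024)
blobs('pink',(H>160)&(H<175)&(S>90),.024)
blobs('blue',(H>100)&(H<125)&(S>140),.003)
blobs('dark',(V<70)&(S<140),.02)
E
python3 m.py t0; echo; python3 m.py s0
```

```text
yellow [353 197  18  19 129] [360.3 207.4] world [ 0.6408 -0.1628  0.038 ] rect c [ 0.6455 -0.1657] sz [0.05  0.052] ang 72.1
yellow [362 228  17  17 133] [369.  237.4] world [ 0.5396 -0.1922  0.038 ] rect c [ 0.5435 -0.1954] sz [0.052 0.053] ang 8.2
yellow [349 258  20  19 126] [357.4 267.7] world [ 0.4379 -0.154   0.038 ] rect c [ 0.4404 -0.1571] sz [0.05  0.051] ang 31.3
red [358 201   9   8  60] [362.  204.5] world [ 0.6468 -0.1667  0.058 ] rect c [ 0.6469 -0.1668] sz [0.024 0.027] ang 0.9
red [367 231   9   9  61] [370.9 235.2] world [ 0.5443 -0.1963  0.058 ] rect c [ 0.545  -0.1967] sz [0.027 0.026] ang 0.1
red [355 262   9   9  62] [359.2 266. ] world [ 0.4423 -0.158   0.058 ] rect c [ 0.4422 -0.1575] sz [0.026 0.026] ang 0.3
orange [310 193  11   8  40] [312.7 197.2] world [ 0.676  -0.0023  0.024 ] rect c [ 0.6787 -0.01  ] sz [0.024 0.034] ang 0.8
orange [357 199  11  11  36] [362.1 204. ] world [ 0.6551 -0.1703  0.024 ] rect c [ 0.6552 -0.1699] sz [0.035 0.034] ang 0.2
orange [366 230  11  11  35] [371.1 235. ] world [ 0.5496 -0.2006  0.024 ] rect c [ 0.5496 -0.2004] sz [0.0
[... 3480 characters left out ...]
12   81   49 1413] [346.7 235.9] world [0.4291 0.0372 0.02  ] rect c [0.4258 0.0299] sz [0.101 0.232] ang 0.1
dark [628 249  12  17 127] [634.9 256.5] world [0.0224 0.7225 0.02  ] rect c [0.0197 0.7187] sz [0.072 0.027] ang 8.9
dark [421 268  43  30 116] [439.1 287.9] world [0.4522 0.3399 0.02  ] rect c [0.4385 0.3365] sz [0.082 0.107] ang 4.8
dark [342 299  15  12 144] [349.2 304.2] world [0.6368 0.1828 0.02  ] rect c [0.6373 0.1827] sz [0.036 0.035] ang 34.1
dark [334 307  29  22 249] [346.8 320.8] world [0.6829 0.2063 0.02  ] rect c [0.6746 0.204 ] sz [0.06  0.068] ang 27.3
dark [403 312  37  25 333] [421.1 323.4] world [0.582  0.3539 0.02  ] rect c [0.582 0.353] sz [0.087 0.028] ang 89.5
```

```bash
cat > plan.py <<'E'
from h import *
import sys
# usage: plan.py x y z jawangle_deg(dir of tool y in world; None)
def plan(x,y,z,jaw=None,from_rot=None,verbose=True):
    s=bot.read_state(); R=cv2.Rodrigues(s['tcp_rot'])[0]
    p=s['tool_pos']; d=R.T@(np.array([x,y,z])-p)*100
    cur=np.degrees(np.arctan2(R[1,1],R[0,1]))
    out=[0,0,0]
    if jaw is not None:
        j=np.radians(jaw); yv=np.array([np.cos(j),np.sin(j),0]); xv=np.array([0,0,-1.]); 
        if yv@R[:,1]<0: yv=-yv
        Rt=np.c_[xv,yv,np.cross(xv,yv)]
        out=cv2.Rodrigues(R.T@Rt)[0].ravel()
    print('tcp',p.round(4),'jaw',cur.round(1),'tilt',R[:,0].round(3),'dp',d.round(2),'rot',np.round(out,3),'deg',np.degrees(np.linalg.norm(out)).round(1),'n rows',np.ceil(np.linalg.norm(d)/4.17),'q6',s['q'][5].round(2),'w',s['width'].round(3),'t',s['time'].round(2))
if __name__=='__main__':
    a=sys.argv[1:]; plan(*map(float,a[:3]),jaw=float(a[3]) if len(a)>3 else None)
E
python3 - <<'E'
from h import *
im,d,c=load('t0')
a=cv2.resize(im[180:320,180:440],None,fx=3,fy=3,interpolation=cv2.INTER_CUBIC)
cv2.imwrite('pics/z0.png',a[:,:,::-1])
for (u,v) in [(254,200),(208,222),(412,229),(304,275),(213,275),(397,282),(316,197)]:
    print(u,v,ray(c,[[u,v]],.02)[0].round(3))
snap('wrist','w0')
R=cv2.Rodrigues(bot.read_state()['tcp_rot'])[0];c=bot.get_calibration('wrist');Rc=cv2.Rodrigues(np.array(c['rvec']))[0]
print(c['fx'],'cam in tool',R.T@(-Rc.T@np.array(c['tvec']).ravel()-bot.read_state()['tool_pos']),'axes(cols cam xyz in tool)\n',(R.T@Rc.T).round(3))
E
python3 plan.py .57 -.336 .2 75
```

```text
254 200 [0.665 0.198 0.02 ]
208 222 [0.586 0.352 0.02 ]
412 229 [ 0.573 -0.34   0.02 ]
304 275 [0.412 0.023 0.02 ]
213 275 [0.407 0.328 0.02 ]
397 282 [ 0.393 -0.288  0.02 ]
316 197 [ 0.678 -0.013  0.02 ]
408.3453499390577 cam in tool [-0.12902209  0.00021329 -0.08326703] axes(cols cam xyz in tool)
 [[-0.001 -0.324  0.946]
 [ 1.    -0.     0.001]
 [ 0.     0.946  0.324]]Traceback (most recent call last):
  File "plan.py", line 16, in <module>
    a=sys.argv[1:]; plan(*map(float,a[:3]),jaw=float(a[3]) if len(a)>3 else None)
                    ~~~~^^^^^^^^^^^^^^^^^^^^^^^^^^^^^^^^^^^^^^^^^^^^^^^^^^^^^^^^^
  File "plan.py", line 14, in plan
    print('tcp',p.round(4),'jaw',cur.round(1),'tilt',R[:,0].round(3),'dp',d.round(2),'rot',np.round(out,3),'deg',np.degrees(np.linalg.norm(out)).round(1),'n rows',np.ceil(np.linalg.norm(d)/4.17),'q6',s['q'][5].round(2),'w',s['width'].round(3),'t',s['time'].round(2))
                                                                                                                                                                                                                               ^^^^^^^^^^^^^^^^
AttributeError: 'float' object has no attribute 'round'
```

View pics/z0.png

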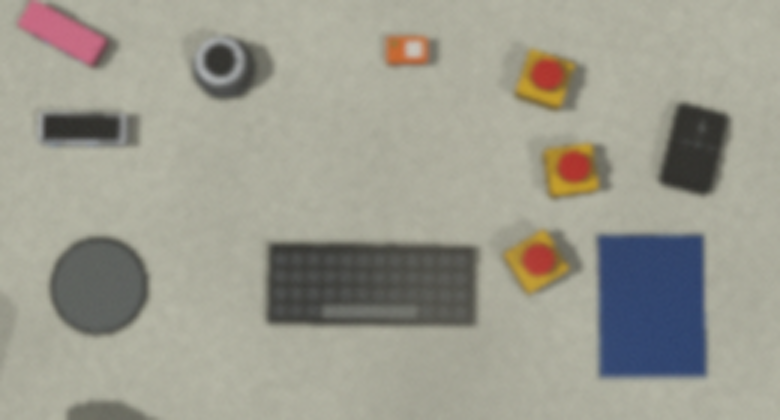

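View pics/w0.png

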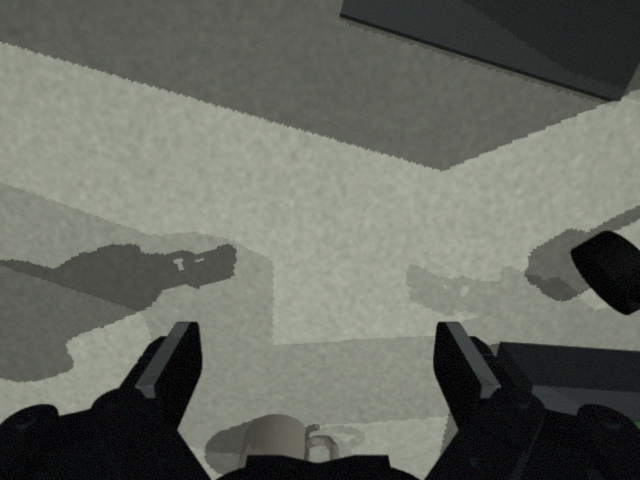

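```bash
sed -i "s/s\['width'\].round(3)/round(float(s['width']),3)/;s/s\['time'\].round(2)/round(float(s['time']),2)/" plan.py
cat > fit.py <<'E'
from h import *
import sys
def fit(f,box,kind,z,up=6,show=None):
    """segment the non-desk thing in pixel box by colour distance to median desk, return world rect"""
    im,d,c=load(f); u0,v0,u1,v1=box
    a=cv2.resize(im[v0:v1,u0:u1],None,fx=up,fy=up,interpolation=cv2.INTER_CUBIC).astype(int)
    R,G,B=a[...,0],a[...,1],a[...,2]
    m={'dark':(a.max(2)<105),'dock':(a.max(2)<130),'blue':(B-R>35),'yel':(R-B>60),'or':(R-B>60),'nodesk':(a.max(2)<135)|(a.min(2)>185)}[kind].astype(np.uint8)
    m=cv2.morphologyEx(m,cv2.MORPH_CLOSE,np.ones((2*up,2*up)))
    cs=cv2.findContours(m,cv2.RETR_EXTERNAL,cv2.CHAIN_APPROX_NONE)[0]; k=max(cs,key=cv2.contourArea).reshape(-1,2)
    uv=(k+.5)/up-.5+np.array([u0,v0])
    P=ray(c,uv,z)[:,:2].astype(np.float32); r=cv2.minAreaRect(P); (ex,ey),er=cv2.minEnclosingCircle(P)
    print(f,kind,box,'c',np.round(r[0],4),'sz',np.round(r[1],4),'ang',round(r[2],1),'| circ',round(ex,4),round(ey,4),round(2*er,4)); return r
if __name__=='__main__':
    fit('t0',(370,250,425,315),'blue',.003)
    fit('t0',(262,253,345,295),'dark',.016)
    fit('t0',(190,250,236,300),'dock',.004)
    fit('t0',(395,205,428,250),'dark',.012)
    fit('t0',(240,190,270,214),'dark',.01)
    fit('t0',(192,214,222,230),'dark',.024)
    fit('t0',(302,186,324,206),'or',.024)
    fit('t0',(346,190,380,220),'yel',.038)
    fit('s0',(225,165,310,225),'blue',.003)
    fit('s0',(300,206,392,265),'dark',.016)
    fit('s0',(415,262,468,300),'dock',.004)
E
python3 fit.py
python3 plan.py .57 -.336 .2 75
```

```text
t0 blue (370, 250, 425, 315) c [ 0.3952 -0.2908] sz [0.1548 0.1161] ang 0.7 | circ 0.3954 -0.2905 0.1895
t0 dark (262, 253, 345, 295) c [0.4139 0.0244] sz [0.0897 0.2311] ang 0.3 | circ 0.4141 0.0242 0.2434
t0 dock (190, 250, 236, 300) c [0.4075 0.3322] sz [0.1118 0.1126] ang 2.0 | circ 0.4077 0.3315 0.1145
t0 dark (395, 205, 428, 250) c [ 0.5721 -0.3391] sz [0.0643 0.0971] ang 76.1 | circ 0.5719 -0.3387 0.1077
t0 dark (240, 190, 270, 214) c [0.6506 0.1861] sz [0.05  0.073] ang 40.4 | circ 0.6589 0.1935 0.0746
t0 dark (192, 214, 222, 230) c [0.5857 0.3553] sz [0.0878 0.0314] ang 89.3 | circ 0.5857 0.3555 0.0889
t0 or (302, 186, 324, 206) c [ 0.6793 -0.0112] sz [0.0329 0.0482] ang 0.8 | circ 0.6789 -0.0112 0.0525
t0 yel (346, 190, 380, 220) c [ 0.6456 -0.1664] sz [0.0552 0.0571] ang 72.1 | circ 0.6459 -0.1667 0.0731
s0 blue (225, 165, 310, 225) c [ 0.3967 -0.2903] sz [0.1617 0.122 ] ang 0.9 | circ 0.3974 -0.291 0.1984
s0 dark (300, 206, 392, 265) c [0.4224 0.0286] sz [0.1037 0.2351] ang 0.2 | circ 0.422 0.0285 0.2522
s0 dock (415, 262, 468, 300) c [0.411 0.332] sz [0.1135 0.113 ] ang 0.2 | circ 0.411 0.3323 0.1157
tcp [0.151  0.6573 0.2442] jaw 77.1 tilt [-0.    -0.002 -1.   ] dp [  4.58 -87.42  63.08] rot [ 0.036 -0.     0.002] deg 2.1 n rows 26.0 q6 -0.04 w 1.0 t 0.15
```

```bash
python3 -m creep '[{"grip":8.5,"dp":[0.9,-16.8,12.1],"rotation":[0.036,0,0.002]},{"grip":8.5,"dp":[0.9,-16.8,12.1],"rotation":[0.036,0,0.002]},{"grip":8.5,"dp":[0.9,-16.8,12.1],"rotation":[0.036,0,0.002]},{"grip":8.5,"dp":[0.9,-16.8,12.1],"rotation":[0.036,0,0.002]},{"grip":8.5,"dp":[0.9,-16.8,12.1],"rotation":[0.036,0,0.002]}]' 40
python3 plan.py .57 -.336 .2 75
```

```text
time: 0.57
tool_pos: [0.2316, 0.4649, 0.2356]
tcp_rot: [0.206, 1.561, -0.204]
wrist_force: [0.6, 0.1, 0.7]
width: 0.993
tcp [0.2316 0.4649 0.2356] jaw 75.0 tilt [ 0.     0.001 -1.   ] dp [  3.49 -68.65  53.37] rot [ 0.001  0.    -0.001] deg 0.1 n rows 21.0 q6 -0.25 w 0.993 t 0.57
```

```bash
python3 -m creep '[{"grip":8.5,"dp":[0.8,-16.4,12.7]},{"grip":8.5,"dp":[0.8,-16.4,12.7]},{"grip":8.5,"dp":[0.8,-16.4,12.7]},{"grip":8.5,"dp":[0.8,-16.4,12.7]},{"grip":8.5,"dp":[0.8,-16.4,12.7]}]' | head -2
python3 -m creep '[{"grip":8.5,"dp":[0.8,-16.4,12.7]},{"grip":8.5,"dp":[0.8,-16.4,12.7]},{"grip":8.5,"dp":[0.8,-16.4,12.7]},{"grip":8.5,"dp":[0.8,-16.4,12.7]},{"grip":8.5,"dp":[0.8,-16.4,12.7]}]' | head -2
python3 -m creep '[{"grip":8.5,"dp":[0.8,-16.4,12.7]},{"grip":8.5,"dp":[0.8,-16.4,12.7]},{"grip":8.5,"dp":[0.8,-16.4,12.7]},{"grip":8.5,"dp":[0.8,-16.4,12.7]},{"grip":8.5,"dp":[0.8,-16.4,12.7]}]' | head -2
python3 plan.py .572 -.339 .15 76
```

```text
tcp [0.2316 0.4649 0.2356] jaw 75.0 tilt [ 0.     0.001 -1.   ] dp [  8.49 -68.89  53.64] rot [-0.017  0.    -0.001] deg 1.0 n rows 22.0 q6 -0.25 w 0.993 t 0.57validation failed for argument at $[0]...
validation failed for argument at $[0]...
validation failed for argument at $[0]...
```

Rotation is required in each row.

```bash
python3 -m creep '[{"grip":8.5,"dp":[0.8,-16.4,12.7],"rotation":[0,0,0]},{"grip":8.5,"dp":[0.8,-16.4,12.7],"rotation":[0,0,0]},{"grip":8.5,"dp":[0.8,-16.4,12.7],"rotation":[0,0,0]},{"grip":8.5,"dp":[0.8,-16.4,12.7],"rotation":[0,0,0]},{"grip":8.5,"dp":[0.8,-16.4,12.7],"rotation":[0,0,0]}]' | head -2
python3 -m creep '[{"grip":8.5,"dp":[0.8,-16.4,12.7],"rotation":[0,0,0]},{"grip":8.5,"dp":[0.8,-16.4,12.7],"rotation":[0,0,0]},{"grip":8.5,"dp":[0.8,-16.4,12.7],"rotation":[0,0,0]},{"grip":8.5,"dp":[0.8,-16.4,12.7],"rotation":[0,0,0]},{"grip":8.5,"dp":[0.8,-16.4,12.7],"rotation":[0,0,0]}]' | head -2
python3 -m creep '[{"grip":8.5,"dp":[0.8,-16.4,12.7],"rotation":[0,0,0]},{"grip":8.5,"dp":[0.8,-16.4,12.7],"rotation":[0,0,0]},{"grip":8.5,"dp":[0.8,-16.4,12.7],"rotation":[0,0,0]},{"grip":8.5,"dp":[0.8,-16.4,12.7],"rotation":[0,0,0]},{"grip":8.5,"dp":[0.8,-16.4,12.7],"rotation":[0,0,0]}]' | head -2
python3 plan.py .572 -.339 .15 76
```

```text
time: 0.98
tool_pos: [0.3117, 0.2738, 0.2277]
time: 1.4
tool_pos: [0.392, 0.0825, 0.2196]
time: 1.82
tool_pos: [0.4723, -0.1091, 0.2111]
tcp [ 0.4723 -0.1091  0.2111] jaw 75.0 tilt [ 0.001  0.002 -1.   ] dp [  6.07 -19.63  15.6 ] rot [-0.018  0.    -0.002] deg 1.1 n rows 7.0 q6 -1.59 w 0.991 t 1.82
```

```bash
python3 -m creep '[{"grip":8.5,"dp":[4.7,-15.1,12.0],"rotation":[-0.018,0,-0.002]},{"grip":8.5,"dp":[4.7,-15.1,12.0],"rotation":[-0.018,0,-0.002]},{"grip":8.5,"dp":[4.7,-15.1,12.0],"rotation":[-0.018,0,-0.002]},{"grip":8.5,"dp":[4.7,-15.1,12.0],"rotation":[-0.018,0,-0.002]},{"grip":8.5,"dp":[4.7,-15.1,12.0],"rotation":[-0.018,0,-0.002]}]' | head -2
python3 plan.py .572 -.339 .15 76;  python3 -m creep '[{"grip":8.5,"dp":[1.4,-4.5,3.6],"rotation":[0,0,0]},{"grip":8.5,"dp":[1.4,-4.5,3.6],"rotation":[0,0,0]},{"grip":8.5,"dp":[1.4,-4.5,3.6],"rotation":[0,0,0]}]' | head -2
python3 -c "
from h import *
snap('wrist','w1')"
python3 plan.py .572 -.339 .025 76
```

```text
time: 2.23
tool_pos: [0.5493, -0.2865, 0.1626]
tcp [ 0.5493 -0.2865  0.1626] jaw 76.0 tilt [-0.001 -0.    -1.   ] dp [ 1.26 -4.54  3.48] rot [-0.001 -0.001  0.   ] deg 0.1 n rows 2.0 q6 -1.85 w 0.997 t 2.23
time: 2.48
tool_pos: [0.5733, -0.3394, 0.1478]
tcp [ 0.5727 -0.3373  0.1483] jaw 75.9 tilt [-0.002  0.001 -1.   ] dp [12.33 -0.19  0.  ] rot [-0.002 -0.002 -0.001] deg 0.2 n rows 3.0 q6 -1.89 w 0.992 t 2.53
```

View pics/w1.png

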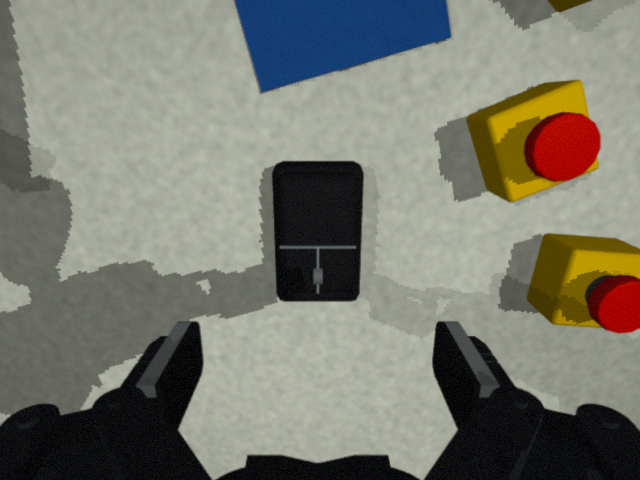

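```bash
python3 - <<'E'
from fit import *
fit('w1',(250,140,390,310),'dark',.02,up=2)
im,d,c=load('w1');print(ray(c,[[318,162],[318,300],[274,270],[362,270]],.015).round(4))
print(ray(c,[[185,330],[450,330]],.05),d[340:345,190].round(3),d[335,185],d[335,445])
E
python3 plan.py .572 -.339 .0125 76
```

```text
w1 dark (250, 140, 390, 310) c [ 0.5727 -0.3394] sz [0.0639 0.0972] ang 75.9 | circ 0.5739 -0.3367 0.1082
[[ 0.5273 -0.3251  0.015 ]
 [ 0.622  -0.3488  0.015 ]
 [ 0.5921 -0.3728  0.015 ]
 [ 0.607  -0.3135  0.015 ]]
[[ 0.60454337 -0.43144854  0.05      ]
 [ 0.64562697 -0.26843234  0.05      ]] [0.136 0.137 0.137 0.136 0.136] 0.13433734 0.13478842
tcp [ 0.5727 -0.3373  0.1483] jaw 75.9 tilt [-0.002  0.001 -1.   ] dp [ 1.358e+01 -1.900e-01  1.000e-02] rot [-0.002 -0.002 -0.001] deg 0.2 n rows 4.0 q6 -1.89 w 0.992 t 2.53
```

```bash
python3 -m creep '[{"grip":8.5,"dp":[13.5,-0.2,0],"rotation":[0,0,0]},{"grip":8.5,"dp":[13.5,-0.2,0],"rotation":[0,0,0]},{"grip":8.5,"dp":[13.5,-0.2,0],"rotation":[0,0,0]},{"grip":8.5,"dp":[13.5,-0.2,0],"rotation":[0,0,0]},{"grip":8.5,"dp":[13.5,-0.2,0],"rotation":[0,0,0]}]' 
python3 -m creep '[{"grip":4,"dp":[0,0,0],"rotation":[0,0,0]},{"grip":4,"dp":[0,0,0],"rotation":[0,0,0]},{"grip":4,"dp":[0,0,0],"rotation":[0,0,0]},{"grip":4,"dp":[0,0,0],"rotation":[0,0,0]},{"grip":4,"dp":[0,0,0],"rotation":[0,0,0]}]' 40
python3 -m creep '[{"grip":4,"dp":[0,0,0],"rotation":[0,0,0]},{"grip":4,"dp":[0,0,0],"rotation":[0,0,0]},{"grip":4,"dp":[0,0,0],"rotation":[0,0,0]}]'
```

```text
time: 2.95
tool_pos: [0.5686, -0.3344, 0.0106]
tcp_rot: [0.195, 1.571, -0.187]
wrist_force: [0.0, 0.1, -0.2]
width: 0.997
time: 3.37
tool_pos: [0.5753, -0.3393, 0.0191]
tcp_rot: [0.189, 1.556, -0.193]
wrist_force: [-0.3, 0.8, 6.6]
width: 0.669
time: 3.62
tool_pos: [0.5753, -0.3393, 0.0191]
tcp_rot: [0.189, 1.556, -0.193]
wrist_force: [-0.1, 0.4, 7.6]
width: 0.668
```

```bash
python3 -m creep '[{"grip":4,"dp":[-9,0,0],"rotation":[0,0,0]},{"grip":4,"dp":[-9,0,0],"rotation":[0,0,0]},{"grip":4,"dp":[-9,0,0],"rotation":[0,0,0]},{"grip":4,"dp":[-9,0,0],"rotation":[0,0,0]}]' 
python3 plan.py .398 -.2905 .10 90.8
python3 -c "
from h import *
snap('wrist','w2')"
```

```text
time: 3.95
tool_pos: [0.5764, -0.3404, 0.112]
tcp_rot: [0.187, 1.551, -0.195]
wrist_force: [0.8, 0.0, -0.3]
width: 0.669
tcp [ 0.5764 -0.3404  0.112 ] jaw 76.0 tilt [ 0.01  -0.007 -1.   ] dp [  0.99   0.54 -18.53] rot [-0.258  0.011  0.005] deg 14.8 n rows 5.0 q6 -1.9 w 0.669 t 3.95
```

View pics/w2.png

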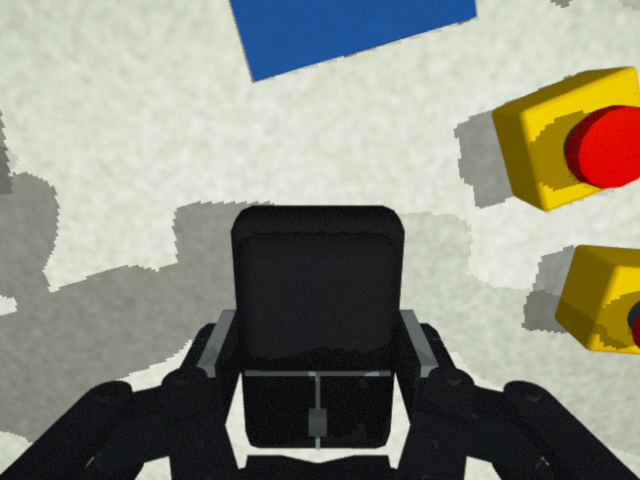

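```bash
python3 -m creep '[{"grip":4,"dp":[1,0.5,-18.5],"rotation":[-0.258,0.011,0.005]},{"grip":4,"dp":[1,0.5,-18.5],"rotation":[-0.258,0.011,0.005]},{"grip":4,"dp":[1,0.5,-18.5],"rotation":[-0.258,0.011,0.005]},{"grip":4,"dp":[1,0.5,-18.5],"rotation":[-0.258,0.011,0.005]},{"grip":4,"dp":[1,0.5,-18.5],"rotation":[-0.258,0.011,0.005]}]' |head -2
python3 plan.py .398 -.2905 .024 90.8
python3 -c "
from h import *
snap('wrist','w3')"
```

```text
time: 4.42
tool_pos: [0.3873, -0.2843, 0.0911]
tcp [ 0.3873 -0.2843  0.0911] jaw 90.8 tilt [-0.019  0.012 -1.   ] dp [ 6.68 -0.72  1.18] rot [ 0.    -0.019 -0.013] deg 1.3 n rows 2.0 q6 -2.27 w 0.667 t 4.42
```

View pics/w3.png

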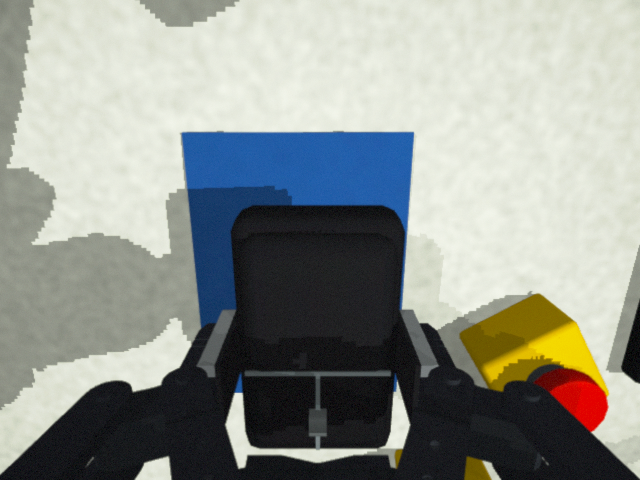

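```bash
python3 -m creep '[{"grip":4,"dp":[0,0,0],"rotation":[0,0,0]},{"grip":4,"dp":[0,0,0],"rotation":[0,0,0]},{"grip":4,"dp":[0,0,0],"rotation":[0,0,0]}]' |head -2
python3 plan.py .398 -.2905 .04 90.8
```

```text
time: 4.72
tool_pos: [0.3951, -0.2888, 0.0948]
tcp [ 0.3951 -0.2888  0.0948] jaw 90.8 tilt [-0.01   0.006 -1.   ] dp [ 5.48 -0.21  0.34] rot [ 0.    -0.01  -0.006] deg 0.7 n rows 2.0 q6 -2.26 w 0.666 t 4.72
```

```bash
python3 -m creep '[{"grip":4,"dp":[5.5,-0.1,0.3],"rotation":[0,0,0]},{"grip":4,"dp":[5.5,-0.1,0.3],"rotation":[0,0,0]},{"grip":4,"dp":[5.5,-0.1,0.3],"rotation":[0,0,0]},{"grip":4,"dp":[5.5,-0.1,0.3],"rotation":[0,0,0]},{"grip":4,"dp":[5.5,-0.1,0.3],"rotation":[0,0,0]}]' |head -2
python3 plan.py .398 -.2905 .025 90.8
python3 -m creep '[{"grip":4,"dp":[0,0,0],"rotation":[0,0,0]},{"grip":4,"dp":[0,0,0],"rotation":[0,0,0]},{"grip":4,"dp":[0,0,0],"rotation":[0,0,0]}]' |head -2
python3 plan.py .398 -.2905 .025 90.8
python3 -c "
from h import *
snap('wrist','w4');snap('top','t4')"
```

```text
time: 5.13
tool_pos: [0.3981, -0.2898, 0.0408]
tcp [ 0.3981 -0.2898  0.0408] jaw 90.8 tilt [-0.009  0.005 -1.   ] dp [ 1.58 -0.08  0.01] rot [ 0.001 -0.009 -0.005] deg 0.6 n rows 1.0 q6 -2.26 w 0.668 t 5.13
time: 5.38
tool_pos: [0.3976, -0.2897, 0.0411]
tcp [ 0.3976 -0.2897  0.0411] jaw 90.8 tilt [-0.009  0.005 -1.   ] dp [ 1.61 -0.09  0.05] rot [ 0.    -0.008 -0.005] deg 0.6 n rows 1.0 q6 -2.26 w 0.67 t 5.38
```

View pics/w4.png

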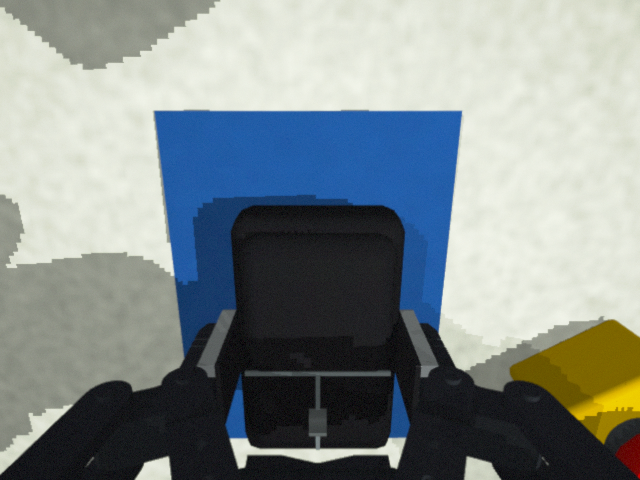

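Run:
```python
from h import *
im,d,c=load('w4')
print('mat corners',ray(c,[[154.5,111],[461.5,111]],.003).round(4)); print('mat far',ray(c,[[400,438]],.003).round(4))
print('mouse',ray(c,[[318,206],[318,447]],.022+.012).round(4)); print('sides',ray(c,[[232,230],[404,230]],.022+.018).round(4))
```

```text
mat corners [[ 0.3185 -0.3537  0.003 ]
 [ 0.3168 -0.2339  0.003 ]]
mat far [[ 0.4773 -0.2455  0.003 ]]
mouse [[ 0.3481 -0.2898  0.034 ]
 [ 0.4525 -0.2882  0.034 ]]
sides [[ 0.3552 -0.3184  0.04  ]
 [ 0.3545 -0.2609  0.04  ]]
```

```bash
python3 -m creep '[{"grip":4,"dp":[1.7,-0.2,0],"rotation":[0,-0.009,-0.005]},{"grip":4,"dp":[1.7,-0.2,0],"rotation":[0,-0.009,-0.005]},{"grip":4,"dp":[1.7,-0.2,0],"rotation":[0,-0.009,-0.005]},{"grip":4,"dp":[1.7,-0.2,0],"rotation":[0,-0.009,-0.005]}]'
```

```text
time: 5.82
tool_pos: [0.3962, -0.2906, 0.0231]
tcp_rot: [-0.009, 1.573, 0.013]
wrist_force: [0.6, -0.3, 0.2]
width: 0.671
```

```bash
python3 -m creep '[{"grip":4,"dp":[0.15,0,0],"rotation":[0,0,0]},{"grip":4,"dp":[0.15,0,0],"rotation":[0,0,0]},{"grip":4,"dp":[0.15,0,0],"rotation":[0,0,0]}]'
```

```text
time: 6.07
tool_pos: [0.3965, -0.2909, 0.0222]
tcp_rot: [-0.01, 1.572, 0.012]
wrist_force: [-3.3, 1.3, 5.9]
width: 0.666
```

```bash
python3 -m creep '[{"grip":8.5,"dp":[0,0,0],"rotation":[0,0,0]},{"grip":8.5,"dp":[0,0,0],"rotation":[0,0,0]},{"grip":8.5,"dp":[0,0,0],"rotation":[0,0,0]},{"grip":8.5,"dp":[0,0,0],"rotation":[0,0,0]},{"grip":8.5,"dp":[0,0,0],"rotation":[0,0,0]}]'
python3 -m creep '[{"grip":8.5,"dp":[-15,0,0],"rotation":[0,0,0]},{"grip":8.5,"dp":[-15,0,0],"rotation":[0,0,0]},{"grip":8.5,"dp":[-15,0,0],"rotation":[0,0,0]},{"grip":8.5,"dp":[-15,0,0],"rotation":[0,0,0]},{"grip":8.5,"dp":[-15,0,0],"rotation":[0,0,0]}]'
python3 plan.py .66 .198 .2 90
python3 - <<'E'
from fit import *
snap('wrist','w5');snap('scene','s5')
E
```

```text
time: 6.48
tool_pos: [0.3965, -0.2908, 0.0213]
tcp_rot: [-0.01, 1.572, 0.012]
wrist_force: [0.4, 0.2, 0.1]
width: 0.991
time: 6.9
tool_pos: [0.4005, -0.2941, 0.1787]
tcp_rot: [-0.017, 1.562, 0.006]
wrist_force: [0.7, -0.6, 0.8]
width: 0.993
tcp [ 0.4005 -0.2941  0.1787] jaw 90.8 tilt [ 0.009 -0.007 -1.   ] dp [-2.24 48.82 26.67] rot [0.014 0.009 0.007] deg 1.0 n rows 14.0 q6 -2.27 w 0.993 t 6.9
```

View pics/w5.png

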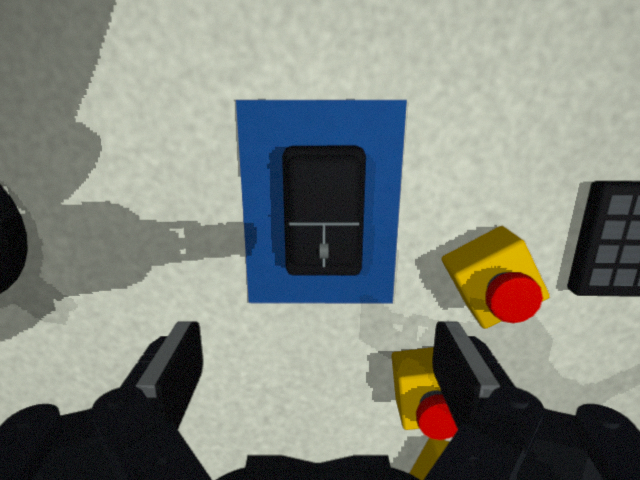

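Run:
```python
from fit import *
fit('w5',(200,80,430,320),'blue',.003,up=2)
fit('w5',(260,130,385,290),'dark',.018,up=2)
im,d,c=load('w5')
print('mat',ray(c,[[235.5,100],[406.5,100],[248,303],[393.5,303]],.003).round(4).tolist())
print('mouse sides',ray(c,[[284,190],[365,190],[324,146],[324,275]],.012).round(4).tolist())
```

```text
w5 blue (200, 80, 430, 320) c [ 0.3952 -0.2908] sz [0.1585 0.1193] ang 0.9 | circ 0.3953 -0.2909 0.1975
w5 dark (260, 130, 385, 290) c [ 0.3943 -0.2941] sz [0.0984 0.0701] ang 1.1 | circ 0.3944 -0.2921 0.1132
mat [[0.317, -0.3516, 0.003], [0.3153, -0.2327, 0.003], [0.4751, -0.3496, 0.003], [0.4732, -0.2297, 0.003]]
mouse sides [[0.3781, -0.3179, 0.012], [0.3772, -0.2592, 0.012], [0.3464, -0.2895, 0.012], [0.445, -0.2876, 0.012]]
```

```bash
python3 - <<'E'
from h import *
for f,p in(('t0',(252.7,199.6)),('s0',(349.2,304.2))):
    print(ray(load(f)[2],[p],.054))
E
python3 -m creep '[{"grip":8.5,"dp":[-0.9,18.2,10],"rotation":[0.014,0.009,0.007]},{"grip":8.5,"dp":[-0.9,18.2,10],"rotation":[0.014,0.009,0.007]},{"grip":8.5,"dp":[-0.9,18.2,10],"rotation":[0.014,0.009,0.007]},{"grip":8.5,"dp":[-0.9,18.2,10],"rotation":[0.014,0.009,0.007]},{"grip":8.5,"dp":[-0.9,18.2,10],"rotation":[0.014,0.009,0.007]}]'|head -2
python3 plan.py .655 .195 .2 90
python3 -m creep '[{"grip":8.5,"dp":[-0.9,18.2,10],"rotation":[0,0,0]},{"grip":8.5,"dp":[-0.9,18.2,10],"rotation":[0,0,0]},{"grip":8.5,"dp":[-0.9,18.2,10],"rotation":[0,0,0]},{"grip":8.5,"dp":[-0.9,18.2,10],"rotation":[0,0,0]},{"grip":8.5,"dp":[-0.9,18.2,10],"rotation":[0,0,0]}]'|head -2
python3 plan.py .655 .195 .2 90
```

```text
[[0.65902185 0.19800164 0.054     ]]
[[0.66070978 0.19649947 0.054     ]]
time: 7.42
tool_pos: [0.493, -0.1056, 0.178]
tcp [ 0.493  -0.1056  0.178 ] jaw 90.0 tilt [-0.015  0.009 -1.   ] dp [-2.15 30.09 16.16] rot [-0.001 -0.015 -0.009] deg 1.0 n rows 9.0 q6 -1.84 w 0.996 t 7.42
time: 7.83
tool_pos: [0.5931, 0.0763, 0.187]
tcp [0.5931 0.0763 0.187 ] jaw 90.0 tilt [-0.015  0.008 -1.   ] dp [-1.3  11.88  6.17] rot [ 0.    -0.015 -0.008] deg 1.0 n rows 4.0 q6 -1.49 w 0.992 t 7.83
```

```bash
python3 -m creep '[{"grip":8.5,"dp":[2,12.1,6.7],"rotation":[0,-0.015,-0.008]},{"grip":8.5,"dp":[2,12.1,6.7],"rotation":[0,-0.015,-0.008]},{"grip":8.5,"dp":[2,12.1,6.7],"rotation":[0,-0.015,-0.008]},{"grip":8.5,"dp":[2,12.1,6.7],"rotation":[0,-0.015,-0.008]},{"grip":8.5,"dp":[2,12.1,6.7],"rotation":[0,-0.015,-0.008]}]'|head -2
python3 -m creep '[{"grip":8.5,"dp":[0,0,0],"rotation":[0,0,0]},{"grip":8.5,"dp":[0,0,0],"rotation":[0,0,0]}]'|head -2
python3 plan.py .66 .197 .04 90
python3 - <<'E'
from fit import *
snap('wrist','w6')
E
```

```text
time: 8.25
tool_pos: [0.6601, 0.1985, 0.166]
time: 8.42
tool_pos: [0.6596, 0.1941, 0.1686]
tcp [0.6596 0.1941 0.1686] jaw 90.0 tilt [ 0.001 -0.001 -1.   ] dp [12.86  0.31  0.02] rot [-0.     0.001  0.001] deg 0.1 n rows 4.0 q6 -1.32 w 0.999 t 8.42
```

View pics/w6.png

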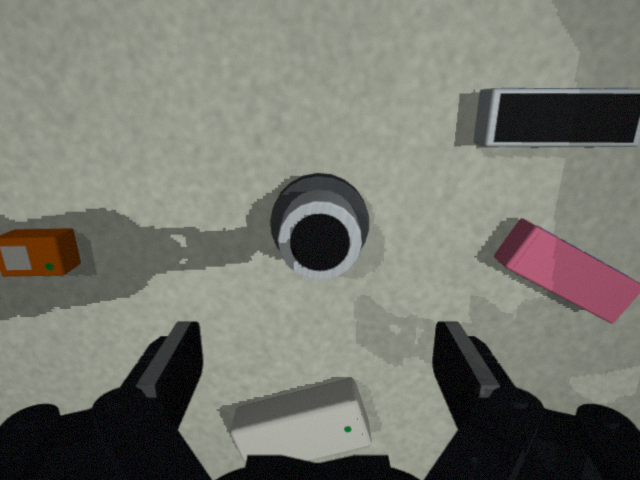

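```bash
python3 - <<'E'
from fit import *
im,d,c=load('w6');print(ray(c,[[320,242]],.054)); print('recv top', ray(c,[[37,252]],.024),'hub top',ray(c,[[490,89],[485,147],[640,89],[640,148]],.024))
E
python3 -m creep '[{"grip":8.5,"dp":[12.9,0.3,0],"rotation":[0,0,0]},{"grip":8.5,"dp":[12.9,0.3,0],"rotation":[0,0,0]},{"grip":8.5,"dp":[12.9,0.3,0],"rotation":[0,0,0]},{"grip":8.5,"dp":[12.9,0.3,0],"rotation":[0,0,0]},{"grip":8.5,"dp":[12.9,0.3,0],"rotation":[0,0,0]}]'|head -2
python3 -m creep '[{"grip":4,"dp":[0,0,0],"rotation":[0,0,0]},{"grip":4,"dp":[0,0,0],"rotation":[0,0,0]},{"grip":4,"dp":[0,0,0],"rotation":[0,0,0]},{"grip":4,"dp":[0,0,0],"rotation":[0,0,0]},{"grip":4,"dp":[0,0,0],"rotation":[0,0,0]}]' 40
python3 -m creep '[{"grip":4,"dp":[0,0,0],"rotation":[0,0,0]},{"grip":4,"dp":[0,0,0],"rotation":[0,0,0]},{"grip":4,"dp":[0,0,0],"rotation":[0,0,0]}]'
```

```text
[[0.66130469 0.1955242  0.054     ]]
recv top [[ 0.67912401 -0.0062071   0.024     ]] hub top [[0.57021387 0.30222099 0.024     ]
 [0.60581191 0.30392279 0.024     ]
 [0.57072838 0.39543527 0.024     ]
 [0.60684007 0.40483607 0.024     ]]
time: 8.88
tool_pos: [0.6579, 0.196, 0.0378]
time: 9.3
tool_pos: [0.6648, 0.1987, 0.0461]
tcp_rot: [0.001, 1.559, 0.001]
wrist_force: [-0.4, -1.9, 6.7]
width: 0.613
time: 9.55
tool_pos: [0.6648, 0.1988, 0.0462]
tcp_rot: [0.001, 1.559, 0.001]
wrist_force: [-0.4, -2.3, 6.9]
width: 0.616
```

```bash
python3 -m creep '[{"grip":4,"dp":[-9,0,0],"rotation":[0,0,0]},{"grip":4,"dp":[-9,0,0],"rotation":[0,0,0]},{"grip":4,"dp":[-9,0,0],"rotation":[0,0,0]},{"grip":4,"dp":[-9,0,0],"rotation":[0,0,0]},{"grip":4,"dp":[-9,0,0],"rotation":[0,0,0]}]' 
python3 plan.py .4125 .332 .13 90
python3 -c "
from h import *
snap('wrist','w7')"
```

```text
time: 9.97
tool_pos: [0.6619, 0.1987, 0.1332]
tcp_rot: [0.001, 1.563, 0.001]
wrist_force: [-1.0, -0.2, -3.9]
width: 0.609
tcp [0.6619 0.1987 0.1332] jaw 90.0 tilt [ 0.008  0.001 -1.   ] dp [  0.15  13.33 -24.94] rot [ 0.     0.008 -0.001] deg 0.5 n rows 7.0 q6 -1.31 w 0.609 t 9.97
```

View pics/w7.png

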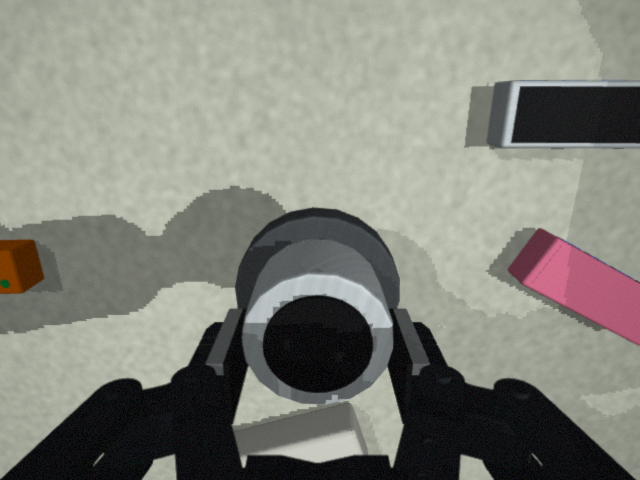

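```bash
python3 -c "
from h import *
im,d,c=load('w7');print(ray(c,[[318,344]],.141), d[344,318])"
python3 -m creep '[{"grip":4,"dp":[0,9,-16.8],"rotation":[0,0.004,0]},{"grip":4,"dp":[0,9,-16.8],"rotation":[0,0.004,0]},{"grip":4,"dp":[0,9,-16.8],"rotation":[0,0.004,0]},{"grip":4,"dp":[0,9,-16.8],"rotation":[0,0.004,0]},{"grip":4,"dp":[0,9,-16.8],"rotation":[0,0.004,0]}]' | head -2
python3 -m creep '[{"grip":4,"dp":[1,4.2,-8.2],"rotation":[0,0,0]},{"grip":4,"dp":[1,4.2,-8.2],"rotation":[0,0,0]},{"grip":4,"dp":[1,4.2,-8.2],"rotation":[0,0,0]},{"grip":4,"dp":[1,4.2,-8.2],"rotation":[0,0,0]},{"grip":4,"dp":[1,4.2,-8.2],"rotation":[0,0,0]}]' | head -2
python3 -m creep '[{"grip":4,"dp":[0,0,0],"rotation":[0,0,0]},{"grip":4,"dp":[0,0,0],"rotation":[0,0,0]}]'
python3 plan.py .4125 .332 .06 90
python3 -c "
from h import *
snap('wrist','w8')"
```

```text
[[0.65452936 0.1987298  0.141     ]] 0.14001769
time: 10.43
tool_pos: [0.4871, 0.2883, 0.1269]
time: 10.85
tool_pos: [0.4097, 0.3298, 0.1187]
time: 11.02
tool_pos: [0.4122, 0.3299, 0.1202]
tcp_rot: [0.001, 1.57, -0.001]
wrist_force: [-0.0, -0.2, -1.4]
width: 0.617
tcp [0.4122 0.3299 0.1202] jaw 89.9 tilt [ 0.001 -0.    -1.   ] dp [6.02 0.21 0.03] rot [-0.001  0.001  0.   ] deg 0.1 n rows 2.0 q6 -0.94 w 0.617 t 11.02
```

View pics/w8.png

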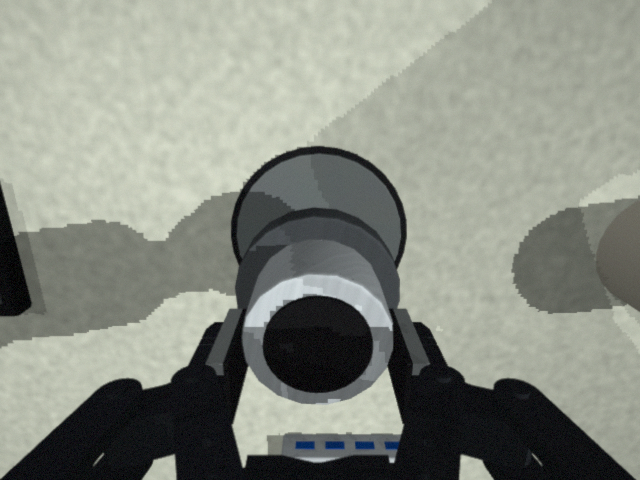

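```bash
python3 -c "
from h import *
im,d,c=load('w8');print(ray(c,[[318,344]],.128), d[344,318]); print(ray(c,[[319,147],[232,230],[406,230]],.003))
print(ray(c,[[318,209]],.128-.054+.016),ray(c,[[236,285],[399,285]],.128-.054+.016))"
```

```text
[[0.40808933 0.33029302 0.128     ]] 0.13990822
[[0.35484871 0.33117794 0.003     ]
 [0.40612987 0.27622633 0.003     ]
 [0.40629439 0.38613789 0.003     ]]
[[0.37010375 0.3304005  0.09      ]] [[0.40356061 0.29526337 0.09      ]
 [0.40367048 0.365062   0.09      ]]
```

```bash
python3 -m creep '[{"grip":4,"dp":[6.6,0.15,0.15],"rotation":[0,0,0]},{"grip":4,"dp":[6.6,0.15,0.15],"rotation":[0,0,0]},{"grip":4,"dp":[6.6,0.15,0.15],"rotation":[0,0,0]},{"grip":4,"dp":[6.6,0.15,0.15],"rotation":[0,0,0]},{"grip":4,"dp":[6.6,0.15,0.15],"rotation":[0,0,0]}]'
python3 -m creep '[{"grip":4,"dp":[0.2,0,0],"rotation":[0,0,0]},{"grip":4,"dp":[0.2,0,0],"rotation":[0,0,0]},{"grip":4,"dp":[0.2,0,0],"rotation":[0,0,0]}]'
```

```text
time: 11.48
tool_pos: [0.4138, 0.332, 0.0555]
tcp_rot: [0.001, 1.569, -0.0]
wrist_force: [-0.2, 0.2, -2.0]
width: 0.612
time: 11.73
tool_pos: [0.4134, 0.3324, 0.0538]
tcp_rot: [0.001, 1.568, 0.001]
wrist_force: [0.1, -0.9, -1.4]
width: 0.618
```

```bash
python3 -m creep '[{"grip":4,"dp":[0.2,0,0],"rotation":[0,0,0]},{"grip":4,"dp":[0.2,0,0],"rotation":[0,0,0]},{"grip":4,"dp":[0.2,0,0],"rotation":[0,0,0]}]'
python3 -m creep '[{"grip":4,"dp":[0.15,0,0],"rotation":[0,0,0]},{"grip":4,"dp":[0.15,0,0],"rotation":[0,0,0]},{"grip":4,"dp":[0.15,0,0],"rotation":[0,0,0]}]'
```

```text
time: 11.98
tool_pos: [0.4126, 0.3319, 0.0507]
tcp_rot: [0.0, 1.57, 0.0]
wrist_force: [-0.5, 0.8, -2.7]
width: 0.612
time: 12.23
tool_pos: [0.4129, 0.3321, 0.0493]
tcp_rot: [0.0, 1.57, 0.001]
wrist_force: [-0.7, 0.9, 0.6]
width: 0.613
```

Contact (weight taken). Release, rise and look.

```bash
python3 -m creep '[{"grip":8.5,"dp":[0,0,0],"rotation":[0,0,0]},{"grip":8.5,"dp":[0,0,0],"rotation":[0,0,0]},{"grip":8.5,"dp":[0,0,0],"rotation":[0,0,0]},{"grip":8.5,"dp":[0,0,0],"rotation":[0,0,0]},{"grip":8.5,"dp":[0,0,0],"rotation":[0,0,0]}]'|head -2
python3 -m creep '[{"grip":8.5,"dp":[-12,0,0],"rotation":[0,0,0]},{"grip":8.5,"dp":[-12,0,0],"rotation":[0,0,0]},{"grip":8.5,"dp":[-12,0,0],"rotation":[0,0,0]},{"grip":8.5,"dp":[-12,0,0],"rotation":[0,0,0]},{"grip":8.5,"dp":[-12,0,0],"rotation":[0,0,0]}]'|head -2
python3 plan.py .588 .353 .15 0
python3 -c "
from h import *
snap('wrist','w9')"
```

```text
time: 12.65
tool_pos: [0.4127, 0.3319, 0.0491]
time: 13.07
tool_pos: [0.4147, 0.3334, 0.1726]
tcp [0.4147 0.3334 0.1726] jaw 90.0 tilt [ 0.007  0.005 -1.   ] dp [ 2.39  1.94 17.32] rot [-1.571  0.009  0.002] deg 90.0 n rows 5.0 q6 -0.94 w 0.995 t 13.07
```

View pics/w9.png

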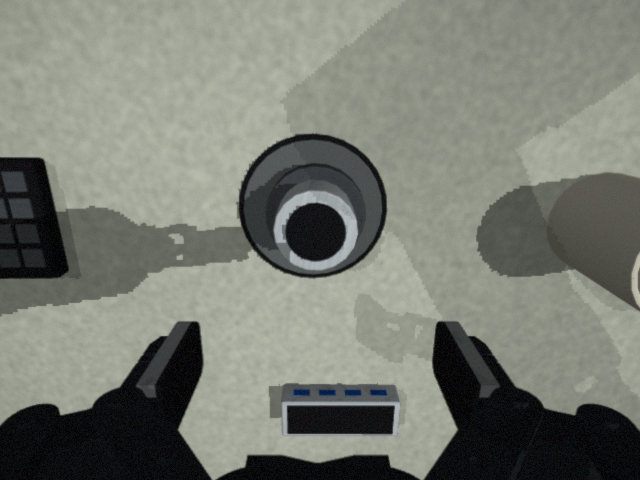

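```bash
python3 -c "
from h import *
im,d,c=load('w9');print('puck',ray(c,[[316,232]],.058),'base',ray(c,[[267,215],[366,215]],.02)); print('dock',ray(c,[[313,134],[313,277],[239,205],[387,205]],.003))
print('hub',ray(c,[[284,403],[399,403],[283,434],[397,434]],.024))"
python3 -m creep '[{"grip":5.5,"dp":[0,2,17.3],"rotation":[0.6,0,0]},{"grip":5.5,"dp":[0,2,17.3],"rotation":[0.6,0,0]},{"grip":5.5,"dp":[0,2,17.3],"rotation":[0.6,0,0]},{"grip":5.5,"dp":[0,2,17.3],"rotation":[0.6,0,0]},{"grip":5.5,"dp":[0,2,17.3],"rotation":[0.6,0,0]}]'|head -2
python3 -m creep '[{"grip":5.5,"dp":[0,0,0],"rotation":[0.6,0,0]},{"grip":5.5,"dp":[0,0,0],"rotation":[0.6,0,0]},{"grip":5.5,"dp":[0,0,0],"rotation":[0.6,0,0]},{"grip":5.5,"dp":[0,0,0],"rotation":[0.6,0,0]},{"grip":5.5,"dp":[0,0,0],"rotation":[0.6,0,0]}]'|head -2
python3 plan.py .588 .353 .15 0
```

```text
puck [[0.40683721 0.33183419 0.058     ]] base [[0.40639648 0.29717025 0.02      ]
 [0.40642565 0.36714713 0.02      ]]
dock [[0.35221179 0.32972176 0.003     ]
 [0.46183083 0.32935516 0.003     ]
 [0.40338277 0.27455139 0.003     ]
 [0.40342057 0.38459781 0.003     ]]
hub [[0.56560123 0.30530064 0.024     ]
 [0.56569924 0.40003166 0.024     ]
 [0.59772466 0.30362155 0.024     ]
 [0.59783983 0.40038746 0.024     ]]
time: 13.53
tool_pos: [0.5902, 0.3512, 0.1655]
time: 13.95
tool_pos: [0.5841, 0.3509, 0.1655]
tcp [0.5841 0.3509 0.1655] jaw 20.9 tilt [-0.004 -0.002 -1.   ] dp [ 1.55  0.45 -0.05] rot [0.365 0.002 0.005] deg 20.9 n rows 1.0 q6 0.14 w 0.645 t 13.95
```

```bash
python3 -m creep '[{"grip":5.5,"dp":[2,0.4,0],"rotation":[0.37,0,0]},{"grip":5.5,"dp":[2,0.4,0],"rotation":[0.37,0,0]},{"grip":5.5,"dp":[2,0.4,0],"rotation":[0.37,0,0]},{"grip":5.5,"dp":[2,0.4,0],"rotation":[0.37,0,0]},{"grip":5.5,"dp":[2,0.4,0],"rotation":[0.37,0,0]}]'|head -2
python3 plan.py .587 .354 .02 0
python3 -c "
from h import *
snap('wrist','w10')"
```

```text
time: 14.37
tool_pos: [0.5881, 0.3527, 0.1465]
tcp [0.5881 0.3527 0.1465] jaw 0.2 tilt [-0.003 -0.002 -1.   ] dp [12.65 -0.07 -0.16] rot [0.004 0.002 0.003] deg 0.3 n rows 4.0 q6 0.5 w 0.644 t 14.37
```

View pics/w10.png

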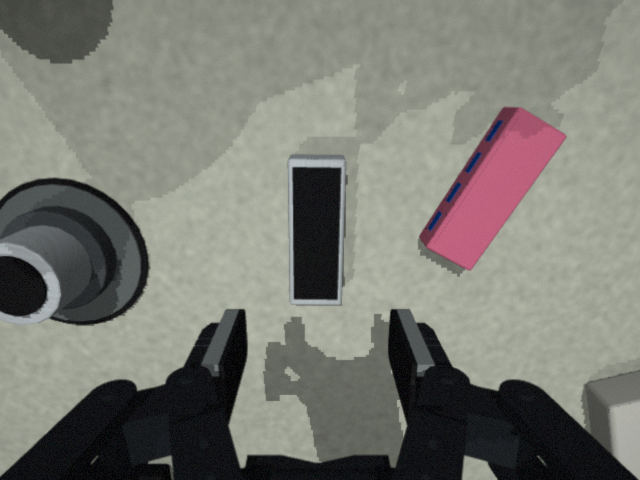

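```bash
python3 -c "
from h import *
im,d,c=load('w10');P=ray(c,[[289.5,157],[345,157],[341,304],[290.5,304]],.024);print(P.round(4),P.mean(0))"
```

```text
[[0.5714 0.4043 0.024 ]
 [0.6053 0.4045 0.024 ]
 [0.6051 0.3045 0.024 ]
 [0.5703 0.3043 0.024 ]] [0.58804513 0.35438276 0.024     ]
```

```bash
python3 -m creep '[{"grip":5.5,"dp":[12.8,0,-0.2],"rotation":[0,0,0]},{"grip":5.5,"dp":[12.8,0,-0.2],"rotation":[0,0,0]},{"grip":5.5,"dp":[12.8,0,-0.2],"rotation":[0,0,0]},{"grip":5.5,"dp":[12.8,0,-0.2],"rotation":[0,0,0]},{"grip":5.5,"dp":[12.8,0,-0.2],"rotation":[0,0,0]}]'
python3 -m creep '[{"grip":2,"dp":[0,0,0],"rotation":[0,0,0]},{"grip":2,"dp":[0,0,0],"rotation":[0,0,0]},{"grip":2,"dp":[0,0,0],"rotation":[0,0,0]},{"grip":2,"dp":[0,0,0],"rotation":[0,0,0]},{"grip":2,"dp":[0,0,0],"rotation":[0,0,0]}]' 40
python3 -m creep '[{"grip":2,"dp":[0,0,0],"rotation":[0,0,0]},{"grip":2,"dp":[0,0,0],"rotation":[0,0,0]},{"grip":2,"dp":[0,0,0],"rotation":[0,0,0]}]'
```

```text
time: 14.83
tool_pos: [0.586, 0.3535, 0.017]
tcp_rot: [1.201, 1.213, -1.215]
wrist_force: [0.3, 0.3, 0.5]
width: 0.644
time: 15.25
tool_pos: [0.5915, 0.3565, 0.0244]
tcp_rot: [1.213, 1.208, -1.203]
wrist_force: [0.8, -0.3, 6.8]
width: 0.41
time: 15.5
tool_pos: [0.5915, 0.3565, 0.0244]
tcp_rot: [1.213, 1.208, -1.203]
wrist_force: [-0.9, -0.2, 6.9]
width: 0.408
```

```bash
python3 -m creep '[{"grip":2,"dp":[-9.5,0,0],"rotation":[0,0,0]},{"grip":2,"dp":[-9.5,0,0],"rotation":[0,0,0]},{"grip":2,"dp":[-9.5,0,0],"rotation":[0,0,0]},{"grip":2,"dp":[-9.5,0,0],"rotation":[0,0,0]}]' 
python3 plan.py .517 .0264 .11 0.3
python3 -m creep '[{"grip":2,"dp":[0,-3.7,16.5],"rotation":[0,0,0]},{"grip":2,"dp":[0,-3.7,16.5],"rotation":[0,0,0]},{"grip":2,"dp":[0,-3.7,16.5],"rotation":[0,0,0]},{"grip":2,"dp":[0,-3.7,16.5],"rotation":[0,0,0]},{"grip":2,"dp":[0,-3.7,16.5],"rotation":[0,0,0]}]' |head -2
python3 plan.py .517 .0264 .11 0.3
python3 -m creep '[{"grip":2,"dp":[0,-3.7,16.5],"rotation":[0,0,0]},{"grip":2,"dp":[0,-3.7,16.5],"rotation":[0,0,0]},{"grip":2,"dp":[0,-3.7,16.5],"rotation":[0,0,0]},{"grip":2,"dp":[0,-3.7,16.5],"rotation":[0,0,0]},{"grip":2,"dp":[0,-3.7,16.5],"rotation":[0,0,0]}]' |head -2
python3 -m creep '[{"grip":2,"dp":[0,0,0],"rotation":[0,0,0]},{"grip":2,"dp":[0,0,0],"rotation":[0,0,0]}]' |head -2
python3 plan.py .517 .0264 .05 0.3
python3 -c "
from h import *
snap('wrist','w11')
snap('top','t11')"
```

```text
time: 15.83
tool_pos: [0.5932, 0.3575, 0.123]
tcp_rot: [1.218, 1.206, -1.197]
wrist_force: [0.1, 0.1, -1.1]
width: 0.408
tcp [0.5932 0.3575 0.123 ] jaw 0.1 tilt [ 0.011  0.006 -1.   ] dp [ 1.02 -7.67 33.11] rot [-0.004 -0.006 -0.011] deg 0.8 n rows 9.0 q6 0.51 w 0.408 t 15.83
time: 16.25
tool_pos: [0.5482, 0.1839, 0.113]
tcp [0.5482 0.1839 0.113 ] jaw -0.1 tilt [-0.006 -0.005 -1.   ] dp [ 0.39 -3.09 15.75] rot [-0.007  0.005  0.006] deg 0.6 n rows 4.0 q6 0.29 w 0.41 t 16.25
time: 16.67
tool_pos: [0.5123, 0.0199, 0.1139]
time: 16.83
tool_pos: [0.5151, 0.0254, 0.115]
tcp [0.5151 0.0254 0.115 ] jaw -0.0 tilt [-0.001  0.001 -1.   ] dp [ 6.5  0.2 -0.1] rot [-0.006 -0.001  0.001] deg 0.3 n rows 2.0 q6 0.0 w 0.408 t 16.83
```

View pics/w11.png

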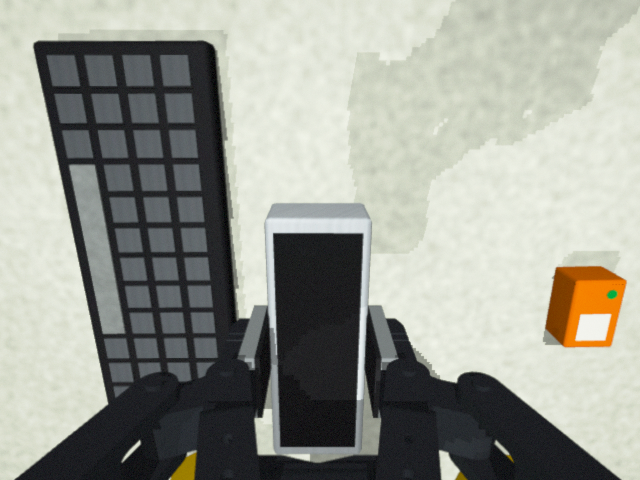

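```bash
python3 -c "
from h import *
im,d,c=load('w11');print('rear edge bottom z0',ray(c,[[215,60],[237,318]],0).round(4).tolist(),'top? z16',ray(c,[[205,45],[197,60],[220,318]],.016).round(4).tolist(),'left end',ray(c,[[100,42]],.016),ray(c,[[36,45]],.016)[0])
z=.115-.0244+.024
P=ray(c,[[265,221],[371,220],[363,450],[273,450]],z);print(P.round(4).tolist(),P.mean(0))
print('recv',ray(c,[[561,288],[625,280],[612,347],[570,346]],.024).round(4).tolist())
import fit
fit.fit('t11',(262,253,345,295),'dark',.016)
"
```

```text
rear edge bottom z0 [[0.4597, 0.1311, 0.0], [0.4617, -0.0285, -0.0]] top? z16 [[0.4589, 0.1366, 0.016], [0.4542, 0.1297, 0.016], [0.4545, -0.0195, 0.016]] left end [[0.40618504 0.13773126 0.016     ]] [0.37386197 0.13615274 0.016     ]
[[0.4985, 0.0724, 0.1146], [0.5335, 0.0727, 0.1146], [0.5344, -0.0241, 0.1146], [0.4979, -0.0241, 0.1146]] [0.51606585 0.02423472 0.1146    ]
recv [[0.6599, 0.0053, 0.024], [0.696, 0.0106, 0.024], [0.699, -0.0349, 0.024], [0.673, -0.0343, 0.024]]
t11 dark (262, 253, 345, 295) c [0.4175 0.0241] sz [0.1401 0.2321] ang 0.9 | circ 0.412 0.0245 0.246
```

```bash
python3 -m creep '[{"grip":2,"dp":[8.8,0.2,0],"rotation":[-0.005,0,0]},{"grip":2,"dp":[8.8,0.2,0],"rotation":[-0.005,0,0]},{"grip":2,"dp":[8.8,0.2,0],"rotation":[-0.005,0,0]},{"grip":2,"dp":[8.8,0.2,0],"rotation":[-0.005,0,0]},{"grip":2,"dp":[8.8,0.2,0],"rotation":[-0.005,0,0]}]' 
python3 -m creep '[{"grip":2,"dp":[0,0,0],"rotation":[0,0,0]},{"grip":2,"dp":[0,0,0],"rotation":[0,0,0]}]' |head -4
python3 plan.py .518 .0254 .0244 0.3
```

```text
time: 17.35
tool_pos: [0.5175, 0.0265, 0.0278]
tcp_rot: [1.203, 1.214, -1.204]
wrist_force: [1.5, -0.0, -1.4]
width: 0.408
time: 17.52
tool_pos: [0.5186, 0.0259, 0.0293]
tcp_rot: [1.206, 1.211, -1.202]
wrist_force: [0.4, 0.8, -1.8]
tcp [0.5186 0.0259 0.0293] jaw 0.4 tilt [ 0.002  0.    -1.   ] dp [ 0.49 -0.07  0.05] rot [ 0.002 -0.    -0.002] deg 0.2 n rows 1.0 q6 -0.01 w 0.408 t 17.52
```

```bash
python3 -m creep '[{"grip":2,"dp":[0.4,0,0],"rotation":[0,0,0]},{"grip":2,"dp":[0.4,0,0],"rotation":[0,0,0]},{"grip":2,"dp":[0.4,0,0],"rotation":[0,0,0]}]' 
python3 -m creep '[{"grip":2,"dp":[0.15,0,0],"rotation":[0,0,0]},{"grip":2,"dp":[0.15,0,0],"rotation":[0,0,0]},{"grip":2,"dp":[0.15,0,0],"rotation":[0,0,0]}]'
```

```text
time: 17.77
tool_pos: [0.5176, 0.0253, 0.0243]
tcp_rot: [1.205, 1.212, -1.204]
wrist_force: [-0.0, 0.2, -1.1]
width: 0.409
time: 18.02
tool_pos: [0.5179, 0.0253, 0.0238]
tcp_rot: [1.206, 1.212, -1.204]
wrist_force: [-3.5, 1.3, 7.3]
width: 0.407
```

```bash
python3 -m creep '[{"grip":5.5,"dp":[0,0,0],"rotation":[0,0,0]},{"grip":5.5,"dp":[0,0,0],"rotation":[0,0,0]},{"grip":5.5,"dp":[0,0,0],"rotation":[0,0,0]},{"grip":5.5,"dp":[0,0,0],"rotation":[0,0,0]}]' 
python3 -m creep '[{"grip":5.5,"dp":[-14,0,0],"rotation":[0,0,0]},{"grip":5.5,"dp":[-14,0,0],"rotation":[0,0,0]},{"grip":5.5,"dp":[-14,0,0],"rotation":[0,0,0]},{"grip":5.5,"dp":[-14,0,0],"rotation":[0,0,0]},{"grip":5.5,"dp":[-14,0,0],"rotation":[0,0,0]}]' 
python3 plan.py .68 -.012 .15 0
python3 -c "
from h import *
snap('wrist','w12');snap('top','t12')
"
```

```text
time: 18.35
tool_pos: [0.5178, 0.0253, 0.0225]
tcp_rot: [1.206, 1.212, -1.204]
wrist_force: [0.4, -0.4, 0.2]
width: 0.643
time: 18.77
tool_pos: [0.5218, 0.0253, 0.1685]
tcp_rot: [1.21, 1.204, -1.196]
wrist_force: [0.2, -0.6, 0.3]
width: 0.648
tcp [0.5218 0.0253 0.1685] jaw 0.3 tilt [ 0.012  0.    -1.   ] dp [ 2.04 15.77  3.83] rot [ 0.006 -0.    -0.012] deg 0.8 n rows 4.0 q6 -0.01 w 0.648 t 18.77
```

View pics/w12.png

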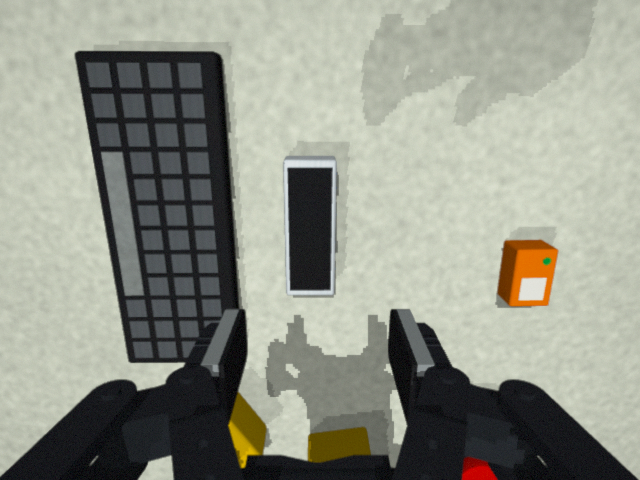

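```bash
python3 -c "
from h import *
im,d,c=load('w12')
print('kb',ray(c,[[77,54],[131,361]],.014).round(4).tolist(),'rear',ray(c,[[223,80],[240,300]],.0).round(4).tolist())
P=ray(c,[[284,158],[336,158],[335,296],[287,295]],.024);print('hub',P.round(4).tolist(),P.mean(0))
print('recv',ray(c,[[508,250],[557,247],[550,304],[511,305]],.024).round(4).tolist())
"
```

```text
kb [[0.3712, 0.1356, 0.014], [0.3728, -0.0888, 0.014]] rear [[0.4578, 0.1221, 0.0], [0.46, -0.0416, 0.0]]
hub [[0.4992, 0.0739, 0.024], [0.5333, 0.0741, 0.024], [0.5346, -0.026, 0.024], [0.4994, -0.0253, 0.024]] [0.516616   0.02418325 0.024     ]
recv [[0.6561, 0.0104, 0.024], [0.6902, 0.0127, 0.024], [0.6938, -0.032, 0.024], [0.6651, -0.033, 0.024]]
```

```bash
python3 -m creep '[{"grip":5.5,"dp":[1.5,15.7,3.7],"rotation":[0.006,0,-0.008]},{"grip":5.5,"dp":[1.5,15.7,3.7],"rotation":[0.006,0,-0.008]},{"grip":5.5,"dp":[1.5,15.7,3.7],"rotation":[0.006,0,-0.008]},{"grip":5.5,"dp":[1.5,15.7,3.7],"rotation":[0.006,0,-0.008]},{"grip":5.5,"dp":[1.5,15.7,3.7],"rotation":[0.006,0,-0.008]}]' |head -2
python3 -m creep '[{"grip":5.5,"dp":[0,0,0],"rotation":[0,0,0]},{"grip":5.5,"dp":[0,0,0],"rotation":[0,0,0]}]' |head -2
python3 plan.py .68 -.011 .018 0
python3 -c "
from h import *
snap('wrist','w13')
"
```

```text
time: 19.28
tool_pos: [0.6785, -0.0124, 0.1422]
time: 19.45
tool_pos: [0.6728, -0.0106, 0.1445]
tcp [ 0.6728 -0.0106  0.1445] jaw -0.0 tilt [-0.013  0.001 -1.   ] dp [12.64  0.89  0.04] rot [-0.    -0.001  0.013] deg 0.8 n rows 4.0 q6 -0.05 w 0.643 t 19.45
```

View pics/w13.png

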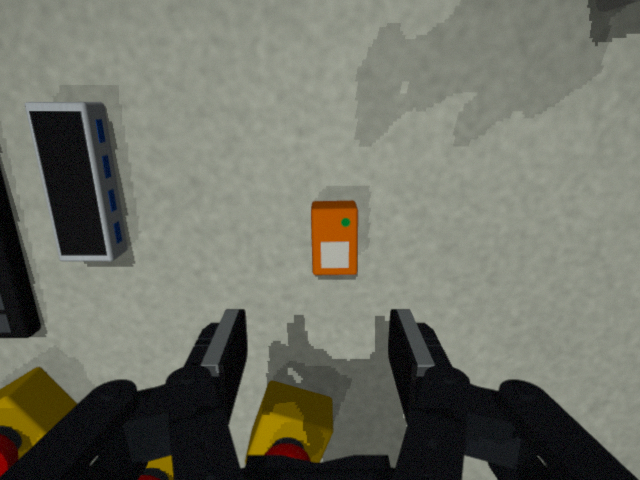

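```bash
python3 -c "
from h import *
im,d,c=load('w13')
P=ray(c,[[312,208],[357.5,208],[357,275],[313,276]],.024);print(P.round(4).tolist(),P.mean(0))
"
```

```text
[[0.6683, 0.0097, 0.024], [0.697, 0.0098, 0.024], [0.6981, -0.0361, 0.024], [0.6688, -0.0369, 0.024]] [ 0.6830568 -0.0133574  0.024    ]
```

```bash
python3 -m creep '[{"grip":5.5,"dp":[12.6,0.8,0.2],"rotation":[0,0,0.009]},{"grip":5.5,"dp":[12.6,0.8,0.2],"rotation":[0,0,0.009]},{"grip":5.5,"dp":[12.6,0.8,0.2],"rotation":[0,0,0.009]},{"grip":5.5,"dp":[12.6,0.8,0.2],"rotation":[0,0,0.009]},{"grip":5.5,"dp":[12.6,0.8,0.2],"rotation":[0,0,0.009]}]'
python3 -m creep '[{"grip":1.5,"dp":[0,0,0],"rotation":[0,0,0]},{"grip":1.5,"dp":[0,0,0],"rotation":[0,0,0]},{"grip":1.5,"dp":[0,0,0],"rotation":[0,0,0]},{"grip":1.5,"dp":[0,0,0],"rotation":[0,0,0]},{"grip":1.5,"dp":[0,0,0],"rotation":[0,0,0]}]' 30
python3 -m creep '[{"grip":1.5,"dp":[0,0,0],"rotation":[0,0,0]},{"grip":1.5,"dp":[0,0,0],"rotation":[0,0,0]},{"grip":1.5,"dp":[0,0,0],"rotation":[0,0,0]}]'
python3 -m creep '[{"grip":1.5,"dp":[-10,0,0],"rotation":[0,0,0]},{"grip":1.5,"dp":[-10,0,0],"rotation":[0,0,0]},{"grip":1.5,"dp":[-10,0,0],"rotation":[0,0,0]},{"grip":1.5,"dp":[-10,0,0],"rotation":[0,0,0]}]'
python3 plan.py .517 .024 .11 0.3
```

```text
time: 19.92
tool_pos: [0.6774, -0.0122, 0.0184]
tcp_rot: [1.206, 1.215, -1.214]
wrist_force: [-0.5, -0.3, 0.6]
width: 0.646
time: 20.33
tool_pos: [0.6848, -0.0128, 0.0259]
tcp_rot: [1.213, 1.203, -1.203]
wrist_force: [-0.9, 1.0, 6.9]
width: 0.338
time: 20.58
tool_pos: [0.6848, -0.0128, 0.0259]
tcp_rot: [1.213, 1.203, -1.203]
wrist_force: [-1.1, 1.2, 7.4]
width: 0.342
time: 20.92
tool_pos: [0.6871, -0.0131, 0.1308]
tcp_rot: [1.216, 1.197, -1.198]
wrist_force: [-0.2, -0.9, 0.6]
width: 0.342
tcp [ 0.6871 -0.0131  0.1308] jaw -0.0 tilt [ 0.016 -0.001 -1.   ] dp [  1.8  -17.04  -3.71] rot [-0.005  0.001 -0.016] deg 1.0 n rows 5.0 q6 -0.06 w 0.342 t 20.92
```

```bash
python3 -m creep '[{"grip":1.5,"dp":[1,-17,-3.7],"rotation":[-0.005,0,-0.01]},{"grip":1.5,"dp":[1,-17,-3.7],"rotation":[-0.005,0,-0.01]},{"grip":1.5,"dp":[1,-17,-3.7],"rotation":[-0.005,0,-0.01]},{"grip":1.5,"dp":[1,-17,-3.7],"rotation":[-0.005,0,-0.01]},{"grip":1.5,"dp":[1,-17,-3.7],"rotation":[-0.005,0,-0.01]}]' |head -2
python3 -m creep '[{"grip":1.5,"dp":[0,0,0],"rotation":[0,0,0]},{"grip":1.5,"dp":[0,0,0],"rotation":[0,0,0]},{"grip":1.5,"dp":[0,0,0],"rotation":[0,0,0]}]' |head -2
python3 plan.py .517 .024 .07 0.3
python3 -c "
from h import *
snap('wrist','w14')
"
```

```text
time: 21.33
tool_pos: [0.502, 0.0253, 0.1078]
time: 21.58
tool_pos: [0.5139, 0.0241, 0.1124]
tcp [0.5139 0.0241 0.1124] jaw 0.3 tilt [-0.005  0.    -1.   ] dp [4.24 0.33 0.01] rot [-0.    -0.     0.005] deg 0.3 n rows 2.0 q6 -0.01 w 0.341 t 21.58
```

View pics/w14.png

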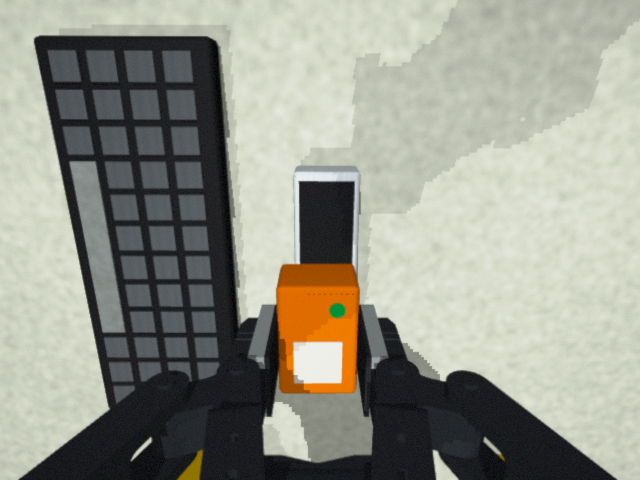

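```bash
python3 -c "
from h import *
im,d,c=load('w14')
P=ray(c,[[277,290],[359,290],[356,392],[279,392]],.1105);print(P.round(4).tolist(),P.mean(0))
P=ray(c,[[293,172],[360,172],[358,260],[298,260]],.024);print(P.round(4).tolist())
"
```

```text
[[0.5001, 0.0446, 0.1105], [0.5291, 0.0448, 0.1105], [0.5296, 0.0014, 0.1105], [0.4998, 0.0011, 0.1105]] [0.51464058 0.02295951 0.1105    ]
[[0.5009, 0.0722, 0.024], [0.5365, 0.0724, 0.024], [0.5373, 0.0222, 0.024], [0.503, 0.0219, 0.024]]
```

```bash
python3 -m creep '[{"grip":1.5,"dp":[5.7,0.35,0],"rotation":[0,0,0.003]},{"grip":1.5,"dp":[5.7,0.35,0],"rotation":[0,0,0.003]},{"grip":1.5,"dp":[5.7,0.35,0],"rotation":[0,0,0.003]},{"grip":1.5,"dp":[5.7,0.35,0],"rotation":[0,0,0.003]},{"grip":1.5,"dp":[5.7,0.35,0],"rotation":[0,0,0.003]}]' |head -2
python3 -m creep '[{"grip":1.5,"dp":[0,0,0],"rotation":[0,0,0]},{"grip":1.5,"dp":[0,0,0],"rotation":[0,0,0]},{"grip":1.5,"dp":[0,0,0],"rotation":[0,0,0]}]'
python3 plan.py .5175 .024 .05 0.3
python3 -c "
from h import *
snap('wrist','w15')
"
```

```text
time: 22.05
tool_pos: [0.5165, 0.0241, 0.0553]
time: 22.3
tool_pos: [0.5158, 0.0243, 0.0554]
tcp_rot: [1.204, 1.214, -1.208]
wrist_force: [-0.8, 0.5, 0.2]
width: 0.343
tcp [0.5158 0.0243 0.0554] jaw 0.3 tilt [-0.003  0.    -1.   ] dp [0.54 0.18 0.03] rot [-0.    -0.     0.003] deg 0.2 n rows 1.0 q6 -0.01 w 0.343 t 22.3
```

View pics/w15.png

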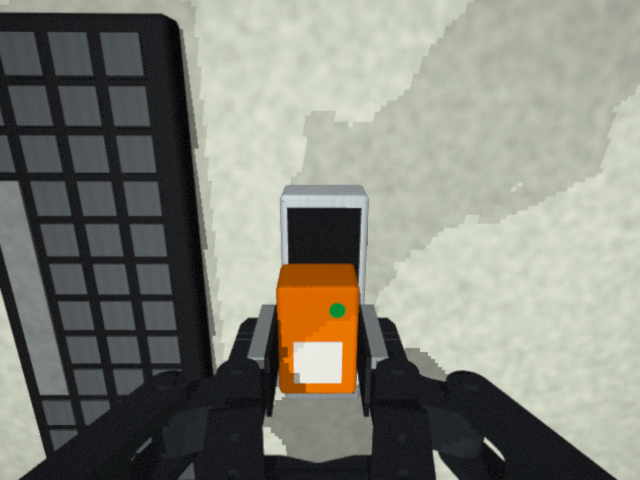

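```bash
python3 -m creep '[{"grip":1.5,"dp":[0.4,0.2,0],"rotation":[0,0,0.002]},{"grip":1.5,"dp":[0.4,0.2,0],"rotation":[0,0,0.002]},{"grip":1.5,"dp":[0.4,0.2,0],"rotation":[0,0,0.002]}]'
python3 -m creep '[{"grip":1.5,"dp":[0.15,0,0],"rotation":[0,0,0]},{"grip":1.5,"dp":[0.15,0,0],"rotation":[0,0,0]},{"grip":1.5,"dp":[0.15,0,0],"rotation":[0,0,0]}]'
```

```text
time: 22.6
tool_pos: [0.5166, 0.0243, 0.05]
tcp_rot: [1.204, 1.215, -1.208]
wrist_force: [-0.3, 0.3, 0.8]
width: 0.34
time: 22.85
tool_pos: [0.5169, 0.0243, 0.0499]
tcp_rot: [1.204, 1.214, -1.208]
wrist_force: [-4.2, -0.4, 8.7]
width: 0.342
```

```bash
python3 -m creep '[{"grip":5.5,"dp":[0,0,0],"rotation":[0,0,0]},{"grip":5.5,"dp":[0,0,0],"rotation":[0,0,0]},{"grip":5.5,"dp":[0,0,0],"rotation":[0,0,0]},{"grip":5.5,"dp":[0,0,0],"rotation":[0,0,0]}]' 
python3 -m creep '[{"grip":8.5,"dp":[-12,0,0],"rotation":[0,0,0]},{"grip":8.5,"dp":[-12,0,0],"rotation":[0,0,0]},{"grip":8.5,"dp":[-12,0,0],"rotation":[0,0,0]},{"grip":8.5,"dp":[-12,0,0],"rotation":[0,0,0]},{"grip":8.5,"dp":[-12,0,0],"rotation":[0,0,0]}]' |head -2
python3 plan.py .647 -.1665 .17 0
python3 -c "
from h import *
snap('wrist','w16')
"
```

```text
time: 23.18
tool_pos: [0.5167, 0.0243, 0.0485]
tcp_rot: [1.204, 1.214, -1.208]
wrist_force: [0.1, -0.2, -0.3]
width: 0.647
time: 23.6
tool_pos: [0.5197, 0.0243, 0.172]
tcp [0.5197 0.0243 0.172 ] jaw 0.3 tilt [ 0.004  0.    -1.   ] dp [ 0.24 12.63 19.14] rot [ 0.005 -0.    -0.004] deg 0.4 n rows 6.0 q6 -0.01 w 0.995 t 23.6
```

View pics/w16.png

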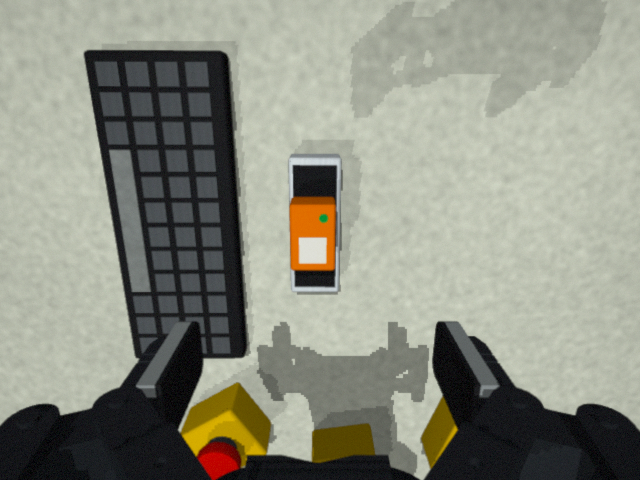

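```bash
python3 -c "
from h import *
im,d,c=load('w16')
P=ray(c,[[290.5,204],[336.5,204],[335,270],[290.5,270]],.048);print('rec',P.round(4).tolist(),P.mean(0))
P=ray(c,[[289,155],[341,155],[339.5,293],[290.5,293]],.024);print('hub',P.round(4).tolist(),P.mean(0))
b=cv2.resize(im[140:310,250:380],None,fx=4,fy=4,interpolation=cv2.INTER_CUBIC);cv2.imwrite('pics/z16.png',b[:,:,::-1])
"
```

```text
rec [[0.501, 0.0469, 0.048], [0.53, 0.0471, 0.048], [0.5299, 0.0021, 0.048], [0.5003, 0.002, 0.048]] [0.51528446 0.02452847 0.048     ]
hub [[0.499, 0.0743, 0.024], [0.5334, 0.0745, 0.024], [0.5347, -0.0265, 0.024], [0.4983, -0.0267, 0.024]] [0.51635579 0.02393539 0.024     ]
```

View pics/z16.png

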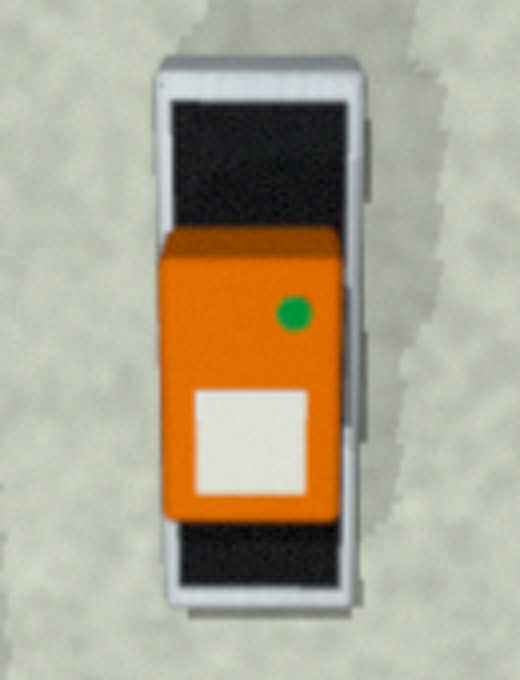

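```bash
python3 plan.py .647 -.1665 .17 -18; python3 -m creep '[{"grip":7.5,"dp":[0,11,16.7],"rotation":[0.32,0,0]},{"grip":7.5,"dp":[0,11,16.7],"rotation":[0.32,0,0]},{"grip":7.5,"dp":[0,11,16.7],"rotation":[0.32,0,0]},{"grip":7.5,"dp":[0,11,16.7],"rotation":[0.32,0,0]},{"grip":7.5,"dp":[0,11,16.7],"rotation":[0.32,0,0]}]' |head -2
python3 plan.py .647 -.1665 .17 -18
```

```text
tcp [0.5178 0.0243 0.1696] jaw 0.3 tilt [-0.001  0.    -1.   ] dp [-0.07 12.83 19.14] rot [ 0.319 -0.     0.001] deg 18.3 n rows 6.0 q6 -0.01 w 0.992 t 23.65
time: 24.07
tool_pos: [0.6276, -0.1443, 0.1651]
tcp [ 0.6276 -0.1443  0.1651] jaw -18.1 tilt [-0.007  0.001 -1.   ] dp [-0.5   2.53  1.51] rot [-0.002  0.001  0.007] deg 0.4 n rows 1.0 q6 0.05 w 0.879 t 24.07
```

```bash
python3 -m creep '[{"grip":7.5,"dp":[0,2.4,1.5],"rotation":[0,0,0]},{"grip":7.5,"dp":[0,2.4,1.5],"rotation":[0,0,0]},{"grip":7.5,"dp":[0,2.4,1.5],"rotation":[0,0,0]},{"grip":7.5,"dp":[0,2.4,1.5],"rotation":[0,0,0]}]' |head -2
python3 plan.py .647 -.1665 .022 -18
python3 -c "
from h import *
snap('wrist','w17')
"
```

```text
time: 24.4
tool_pos: [0.6444, -0.1632, 0.1654]
tcp [ 0.6444 -0.1632  0.1654] jaw -18.1 tilt [-0.008  0.002 -1.   ] dp [14.34  0.47  0.22] rot [-0.001  0.001  0.008] deg 0.5 n rows 4.0 q6 0.03 w 0.876 t 24.4
```

View pics/w17.png

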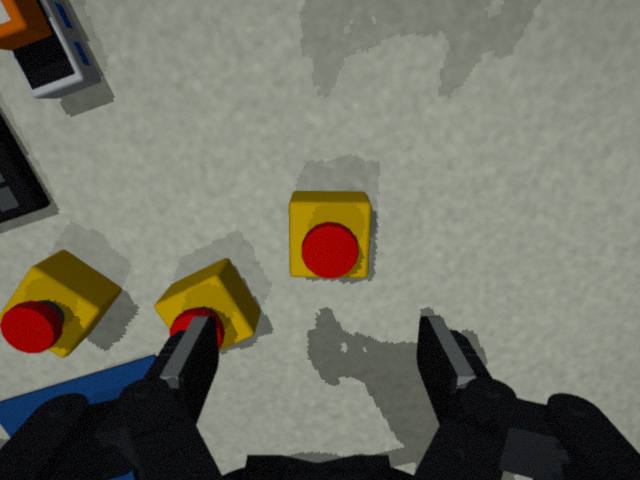

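```bash
python3 -c "
from h import *
im,d,c=load('w17')
print(ray(c,[[330,249]],.058),ray(c,[[290,204],[371,204],[369,276],[291,277]],.038).round(4).tolist(), ray(c,[[290,204],[371,204],[369,276],[291,277]],.038).mean(0))
"
```

```text
[[ 0.65071668 -0.16733272  0.058     ]] [[0.6337, -0.137, 0.038], [0.6834, -0.1531, 0.038], [0.6685, -0.2014, 0.038], [0.6174, -0.1857, 0.038]] [ 0.65070691 -0.16928567  0.038     ]
```

```bash
python3 -m creep '[{"grip":7.5,"dp":[14.3,0.6,0.3],"rotation":[0,0,0.006]},{"grip":7.5,"dp":[14.3,0.6,0.3],"rotation":[0,0,0.006]},{"grip":7.5,"dp":[14.3,0.6,0.3],"rotation":[0,0,0.006]},{"grip":7.5,"dp":[14.3,0.6,0.3],"rotation":[0,0,0.006]},{"grip":7.5,"dp":[14.3,0.6,0.3],"rotation":[0,0,0.006]}]'
python3 -m creep '[{"grip":4,"dp":[0,0,0],"rotation":[0,0,0]},{"grip":4,"dp":[0,0,0],"rotation":[0,0,0]},{"grip":4,"dp":[0,0,0],"rotation":[0,0,0]},{"grip":4,"dp":[0,0,0],"rotation":[0,0,0]},{"grip":4,"dp":[0,0,0],"rotation":[0,0,0]}]' 40
python3 -m creep '[{"grip":4,"dp":[0,0,0],"rotation":[0,0,0]},{"grip":4,"dp":[0,0,0],"rotation":[0,0,0]},{"grip":4,"dp":[0,0,0],"rotation":[0,0,0]}]'
python3 -m creep '[{"grip":4,"dp":[-11,0,0],"rotation":[0,0,0]},{"grip":4,"dp":[-11,0,0],"rotation":[0,0,0]},{"grip":4,"dp":[-11,0,0],"rotation":[0,0,0]},{"grip":4,"dp":[-11,0,0],"rotation":[0,0,0]}]'
python3 plan.py .5165 -.083 .13 0.3
```

```text
time: 24.87
tool_pos: [0.6442, -0.1655, 0.0182]
tcp_rot: [1.432, 1.052, -1.444]
wrist_force: [-0.8, -0.5, -0.4]
width: 0.878
time: 25.28
tool_pos: [0.6517, -0.1688, 0.0273]
tcp_rot: [1.439, 1.038, -1.433]
wrist_force: [0.2, -0.7, -1.0]
width: 0.621
time: 25.53
tool_pos: [0.6516, -0.1688, 0.0271]
tcp_rot: [1.439, 1.039, -1.434]
wrist_force: [-1.2, 0.1, 6.5]
width: 0.625
time: 25.87
tool_pos: [0.6552, -0.17, 0.1438]
tcp_rot: [1.442, 1.029, -1.426]
wrist_force: [1.7, -1.9, -0.8]
width: 0.621
tcp [ 0.6552 -0.17    0.1438] jaw -18.1 tilt [ 0.015 -0.006 -1.   ] dp [  1.12 -15.9   -3.97] rot [-0.32   0.003 -0.016] deg 18.4 n rows 4.0 q6 0.03 w 0.621 t 25.87
```

```bash
python3 -m creep '[{"grip":4,"dp":[1,-15.9,-4],"rotation":[-0.32,0,-0.006]},{"grip":4,"dp":[1,-15.9,-4],"rotation":[-0.32,0,-0.006]},{"grip":4,"dp":[1,-15.9,-4],"rotation":[-0.32,0,-0.006]},{"grip":4,"dp":[1,-15.9,-4],"rotation":[-0.32,0,-0.006]},{"grip":4,"dp":[1,-15.9,-4],"rotation":[-0.32,0,-0.006]}]' |head -2
python3 -m creep '[{"grip":4,"dp":[0,0,0],"rotation":[0,0,0]},{"grip":4,"dp":[0,0,0],"rotation":[0,0,0]},{"grip":4,"dp":[0,0,0],"rotation":[0,0,0]}]' |head -2
python3 plan.py .5165 -.083 .06 0.3
python3 -c "
from h import *
snap('wrist','w18')
"
```

```text
time: 26.28
tool_pos: [0.5002, -0.077, 0.1193]
time: 26.53
tool_pos: [0.5131, -0.0818, 0.1254]
tcp [ 0.5131 -0.0818  0.1254] jaw 0.3 tilt [-0.001 -0.001 -1.   ] dp [6.54 0.34 0.12] rot [-0.001  0.001  0.001] deg 0.1 n rows 2.0 q6 -0.21 w 0.624 t 26.53
```

View pics/w18.png

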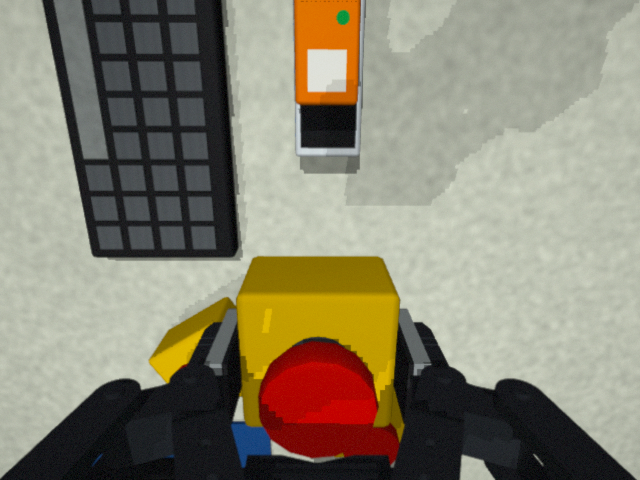

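```bash
python3 -c "
from h import *
im,d,c=load('w18'); z=.1254-.0271
P=ray(c,[[238,294],[399,293],[393,426],[245,426]],z+.038);print(P.round(4).tolist(),P.mean(0))
print('near bottom face',ray(c,[[250,258],[385,258]],z).round(4).tolist(),'red',ray(c,[[318,399]],z+.056))
print('hub end',ray(c,[[296,155],[360,155]],.024).round(4).tolist(),'kb end',ray(c,[[97,250],[240,254]],.012).round(4).tolist())
"
```

```text
[[0.4882, -0.0566, 0.1363], [0.5397, -0.056, 0.1363], [0.5411, -0.109, 0.1363], [0.4877, -0.1093, 0.1363]] [ 0.51416305 -0.08269897  0.1363    ]
near bottom face [[0.4859, -0.059, 0.0983], [0.5413, -0.0588, 0.0983]] red [[ 0.51390063 -0.08219131  0.1543    ]]
hub end [[0.5015, -0.0265, 0.024], [0.5371, -0.0264, 0.024]] kb end [[0.3746, -0.0878, 0.012], [0.4645, -0.0901, 0.012]]
```

```bash
python3 -m creep '[{"grip":4,"dp":[9.4,0.4,0],"rotation":[0,0,0]},{"grip":4,"dp":[9.4,0.4,0],"rotation":[0,0,0]},{"grip":4,"dp":[9.4,0.4,0],"rotation":[0,0,0]},{"grip":4,"dp":[9.4,0.4,0],"rotation":[0,0,0]},{"grip":4,"dp":[9.4,0.4,0],"rotation":[0,0,0]}]' |head -2
python3 -m creep '[{"grip":4,"dp":[0,0,0],"rotation":[0,0,0]},{"grip":4,"dp":[0,0,0],"rotation":[0,0,0]}]' |head -4
python3 -m creep '[{"grip":4,"dp":[0.2,0,0],"rotation":[0,0,0]},{"grip":4,"dp":[0.2,0,0],"rotation":[0,0,0]},{"grip":4,"dp":[0.2,0,0],"rotation":[0,0,0]}]' |head -4
```

```text
time: 27.0
tool_pos: [0.5158, -0.0817, 0.0305]
time: 27.17
tool_pos: [0.5166, -0.0816, 0.0319]
tcp_rot: [1.204, 1.212, -1.207]
wrist_force: [0.2, -0.6, -1.5]
time: 27.42
tool_pos: [0.5153, -0.0812, 0.0292]
tcp_rot: [1.204, 1.213, -1.208]
wrist_force: [-0.4, -0.4, -1.2]
```

```bash
python3 -m creep '[{"grip":4,"dp":[0.2,0.1,0.1],"rotation":[0,0,0]},{"grip":4,"dp":[0.2,0.1,0.1],"rotation":[0,0,0]},{"grip":4,"dp":[0.2,0.1,0.1],"rotation":[0,0,0]}]' |head -4
python3 -m creep '[{"grip":4,"dp":[0.15,0,0],"rotation":[0,0,0]},{"grip":4,"dp":[0.15,0,0],"rotation":[0,0,0]},{"grip":4,"dp":[0.15,0,0],"rotation":[0,0,0]}]' |head -4
```

```text
time: 27.67
tool_pos: [0.5161, -0.0822, 0.0267]
tcp_rot: [1.203, 1.214, -1.209]
wrist_force: [0.0, -0.2, -1.3]
time: 27.92
tool_pos: [0.5163, -0.0822, 0.0264]
tcp_rot: [1.203, 1.214, -1.209]
wrist_force: [-2.7, 0.1, 7.6]
```

Contact. Release, rise and check.

```bash
python3 -m creep '[{"grip":7,"dp":[0,0,0],"rotation":[0,0,0]},{"grip":7,"dp":[0,0,0],"rotation":[0,0,0]},{"grip":7,"dp":[0,0,0],"rotation":[0,0,0]},{"grip":7,"dp":[0,0,0],"rotation":[0,0,0]}]' 
python3 -m creep '[{"grip":7,"dp":[-18,0,0],"rotation":[0,0,0]},{"grip":7,"dp":[-18,0,0],"rotation":[0,0,0]},{"grip":7,"dp":[-18,0,0],"rotation":[0,0,0]},{"grip":7,"dp":[-18,0,0],"rotation":[0,0,0]},{"grip":7,"dp":[-18,0,0],"rotation":[0,0,0]}]' |head -2
python3 -m creep '[{"grip":7,"dp":[0,0,0],"rotation":[0,0,0]},{"grip":7,"dp":[0,0,0],"rotation":[0,0,0]},{"grip":7,"dp":[0,0,0],"rotation":[0,0,0]}]' |head -4
python3 -c "
from h import *
snap('wrist','w19');snap('scene','s19');snap('top','t19')
"
```

```text
time: 28.25
tool_pos: [0.5162, -0.0821, 0.0252]
tcp_rot: [1.203, 1.214, -1.208]
wrist_force: [0.1, -0.0, -1.2]
width: 0.818
time: 28.67
tool_pos: [0.5205, -0.0828, 0.2127]
time: 28.92
tool_pos: [0.5157, -0.0818, 0.2037]
tcp_rot: [1.203, 1.216, -1.21]
wrist_force: [-0.2, -0.2, -1.6]
```

View pics/w19.png

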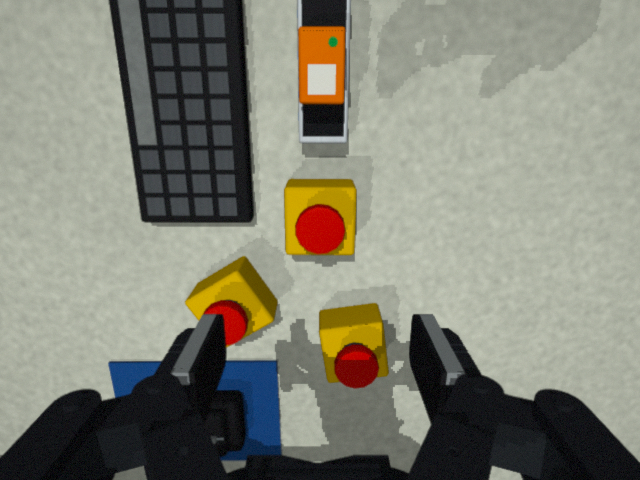

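View pics/s19.png

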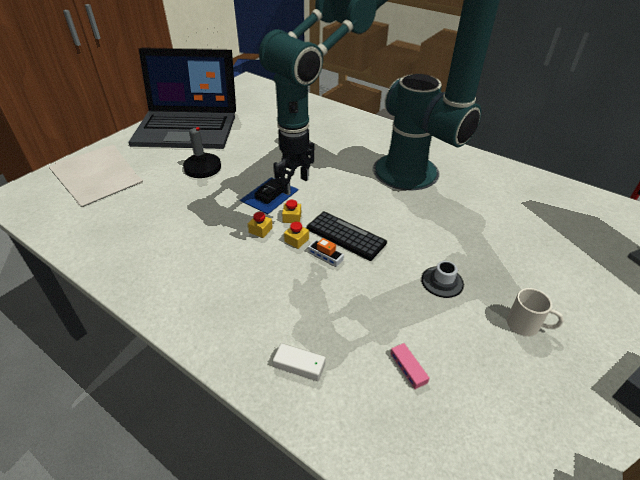

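View pics/t19.png

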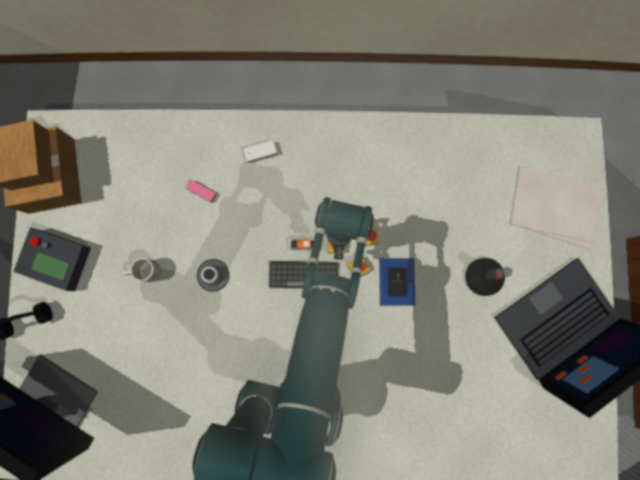

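```bash
python3 -c "
from h import *
im,d,c=load('w19')
P=ray(c,[[285,190],[356,189],[354,254],[287,255]],.038);print('estop',P.round(4).tolist(),P.mean(0),'red',ray(c,[[320,229]],.058))
print('hub end',ray(c,[[299,141],[348,141],[300,110],[348,110]],.024).round(4).tolist(),'kb rear',ray(c,[[242,60],[254,210]],.0).round(4).tolist())
import fit
fit.fit('t19',(372,250,425,315),'blue',.003); fit.fit('t19',(386,262,410,302),'dark',.02); fit.fit('s19',(225,165,310,225),'blue',.003)
fit.fit('t19',(190,250,236,300),'dock',.004)
im,d,c=load('t19')
b=np.hstack([cv2.resize(im[245:315,185:245],(480,560),interpolation=cv2.INTER_CUBIC),cv2.resize(im[250:320,365:425],(480,560),interpolation=cv2.INTER_CUBIC)])[:, :960]
b=cv2.resize(b,(780,455));cv2.imwrite('pics/z19.png',b[:,:,::-1])
"
```

```text
estop [[0.4908, -0.0592, 0.038], [0.5425, -0.0582, 0.038], [0.5428, -0.1087, 0.038], [0.4913, -0.11, 0.038]] [ 0.51683827 -0.08402284  0.038     ] red [[ 0.51649625 -0.08265418  0.058     ]]
hub end [[0.5006, -0.0256, 0.024], [0.5366, -0.0254, 0.024], [0.5016, -0.0039, 0.024], [0.536, -0.0037, 0.024]] kb rear [[0.4575, 0.0308, 0.0], [0.4611, -0.0843, 0.0]]
t19 blue (372, 250, 425, 315) c [ 0.3952 -0.2885] sz [0.1564 0.112 ] ang 0.5 | circ 0.395 -0.2857 0.185
t19 dark (386, 262, 410, 302) c [ 0.4025 -0.2898] sz [0.0802 0.1193] ang 89.9 | circ 0.4027 -0.2963 0.1368
s19 blue (225, 165, 310, 225) c [ 0.3966 -0.2894] sz [0.1619 0.1211] ang 0.9 | circ 0.3971 -0.2896 0.1955
t19 dock (190, 250, 236, 300) c [0.4075 0.3327] sz [0.113  0.1126] ang 2.0 | circ 0.4079 0.3321 0.1152
```

View pics/z19.png

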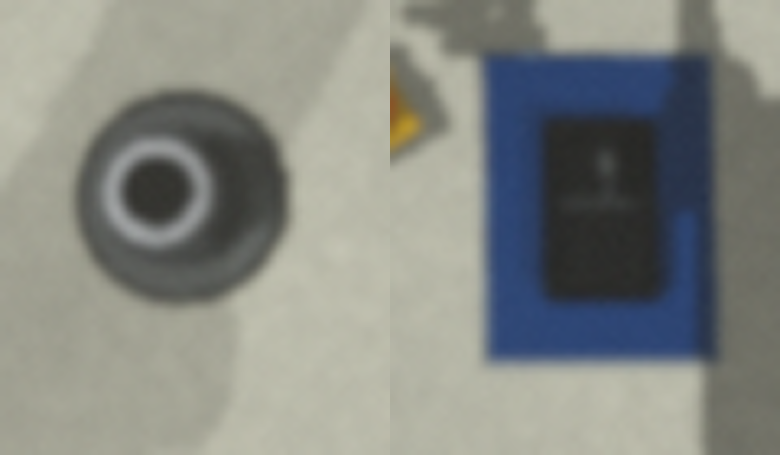

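```bash
python3 -c "
from h import *
s=bot.read_state();print(s['time'],abs(s['joint_vel']).max())
print(bot.finish_job())"
```

```text
29.0667 0.00664688540904494
the job is handed in; nothing more can be done
None
```

The operator's desk is set out as asked, in the order asked, and I handed the job in at 29.1 s of the 125 s allowed. At that point everything was released and the arm was at rest about 20 cm above the desk.

| Item | Last check |
|---|---|
| Mouse | on the mat, within about 2–3 mm of its centre and about 1° of the mat's long side |
| Puck | on the dock, about 2 mm from its centre |
| Hub | parallel to the keyboard, gap about 4.0 cm, centred on it to within about 1 mm |
| Receiver | on top of the hub, lengthwise, about 1 mm off centre |
| Emergency-stop box | the farthest of the three, upright, squared to the hub, about 3.2 cm beyond its mat-side end |

- **Hub position:** the wrist pictures did not fully agree on the hub's position away from the robot. They gave 0.5165 m in one and 0.519 m in another. The emergency-stop box is therefore in line with the hub to 2 mm or better.
- **Failed check:** a final colour fit of the mouse in the top picture failed because the arm's shadow merged with it. I checked the mouse by eye there and relied on the earlier wrist measurement.
- **Bystanders:** I moved nothing else. The mug, the joystick and the look-alikes show no change in the last scene picture.
- **Forces:** the wrist force readings after each move stayed under about 10 N.

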